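# Put away a run at the heat-press bench

## Robot

A 7-joint arm with a two-finger parallel gripper is mounted at the origin on the work surface. World frame = base frame: x ahead of the robot, y to its left, z up, the work surface at z = 0. Lengths are in m, angles in rad, forces in N, time in s.
With the tool pointing down it reaches from about 0.4 to 0.85 m from the base axis. Payload 10.4 kg.
Tool frame: the origin (TCP) lies between the finger pads; the fingertips stand 25 mm ahead of it and the grasp point (between the pads) lies 6 mm ahead of it; x points along the fingers, y is the direction in which the jaws open and shut, and the axes are right-handed (so a half turn about x gives the same grasp; the last joint's range is limited). The gripper opens to 87 mm and grips with 3 to 60 N. Pads are 19 mm wide; open, the fingers measure 117 mm over their backs; the gripper's body (75 mm by 190 mm) begins 51 mm behind the grasp point.
Start: joints at [1.167, 0.332, -0.065, 1.46, 0.022, 1.35, -0.088], TCP at [0.232, -0.58, 0.248] pointing down, gripper open.
Joint ranges: [-2.6, 2.6], [-0.5, 2.12], [-1.47, 1.34], [0.16, 2.42], [-1.27, 4.41], [0.06, 2.06], [-2.6, 2.6]. Speed limits (rad/s): [2.22, 2.22, 2.79, 2.79, 3.14, 3.14, 3.14].

## Interface

Orientations are given as a unit quaternion [x, y, z, w].
In Python, from bench import r gives the robot as it stands.
- The arm moves only by the shell command python3 -m pendant 'ROWS' [FORCE]. ROWS is JSON, a list of rows, each an object with "translation": the shift along the world's x, y, z in cm, a list of three; "angular": the turn, a rotation vector about the world's x, y, z in degrees, a list of three; "hand": the opening, from -1 (shut) to 1 (fully open). In form: [{"translation": [dx, dy, dz], "angular": [wx, wy, wz], "hand": hand}, ...]. A call has 1 to 20 rows; each row shifts and turns the commanded pose from where the row before left it; what a row does not reach is not made up. A row lasts 1/10 s, in which the tool goes at most 50 mm and 8.59 degrees, less where a joint would pass 70% of its speed; a pose out of reach is approached as far as the arm can. A call is refused whole if a number of a shift passes 5 or a number of a turn 8.59, either way. A call with a gripper value outside its range is refused whole. The fingers move at their own pace and stop on an object; FORCE is the grip in N (left out, the last holds). Time passes only in rows, so rows that do not move let the fingers close. It gives the time, the measured TCP pose, the force and the opening at its end, in the units of the state.
- r.read_state(): the state, without advancing time (a new reading comes with each control period).
- r.camera(name): name is "side" or "top" or "wrist"; returns the picture (480x640x3 uint8, red, green, blue); there is no depth.
- r.camera_info(name): a dict with "fx", "fy", "cx", "cy" (pixels), "rvec" (rotation vector, rad) and "tvec" (3), from world to camera coordinates, as OpenCV has them; the wrist camera has in their place "mount" (4x4, takes a point from camera to tool coordinates, whose origin is the TCP and whose axes are the tool frame's). Camera axes: x right, y down, z forward; pixel columns grow to the right and rows downward; lengths in m; the calibration is good to about 2 mm. A picture is of the moment at which its call begins: read the wrist's pose just before it. camera_info takes no time and is no camera call.
- r.close_job(): hands the job in, once; it reports no verdict.
Trained networks look in the newest picture that a camera, given by its name, has taken for a name from the list of things; names that differ only in an ending like _2 or _b are one class to them, and where a whole thing is asked for, a point or a joint stands for the part that bears it (a point fixed in the world has none). Each returns a list of dicts, best first, with "confidence" (0 to 1); they miss things now and then, are a little off and sometimes report something else, mostly with a low value. They report only what shows in the picture. A call takes as long as a camera call. They do not tell look-alikes from the thing itself.
- r.find_in(camera, name): "point" ([row, column] in pixels, amid what is visible of it).
- r.mark_of(camera, name): "point" ([row, column] in pixels: a listed point, or the origin of a listed thing).
The state is a dict: "time": time; "joint_positions": joint angles; "joint_vel": joint speeds; "joint_torque": joint torques, N m; "ee_pos": TCP position; "eef_rot": TCP orientation; "ft_force": force on the tool from outside, world axes, zero at the start; "torque": the same for the moment, N m; "width": finger opening in m.
Only numpy, scipy, OpenCV 4.12 (cv2) and the standard library are available. Lean on these libraries where they do the work, as an engineer would, in place of code of your own. Each camera call takes 0.05 s, during which the arm holds its last target.

## Task

Put away what is lying on the press bench. Pull the guard of the cup dock down and forwards until it is fully open, stand each tapered cup upright and fully home in a nest of its own, then push the guard back up until it is shut. Lay the wooden tags in the blue tray and the red drivers in the orange tray, keep the cups upright all the time, let go of everything, and leave the bottle, tape roll and cardboard box where they are.

Things in the scene. Friction and masses are not known exactly. Their poses are not given: they have to be found in the camera images.
- guard (a joint): Angle in rad of the cup dock's clear guard, 260 mm wide with a black frame, hinged along its bottom edge at the dock's front. 0 = shut, leaning back 25 degrees over the nests; grows as it is pulled forwards and down towards the robot, to the stop at 1.31 (fully open, 50 degrees forward of upright). Stays where it is left; 3 to 5 N at the handle moves it.
- guard_handle (a point): Middle of the guard's handle, a round steel bar 13 mm thick, 130 mm long, parallel to the hinge and 160 mm from it; posts 65 mm either side of this point, 50 mm open gap between bar and guard frame. Pinch it from above, fingers closing across the bar; it turns between the fingers as the guard swings. 185 mm above the bench when shut, 143 mm when open.
- guard_hinge (a point): Middle of the guard's hinge line, 40 mm above the bench. This frame turns with the guard: y is along the hinge line; with the guard shut x points level away from the robot to the nests (nest axes 85 mm behind the hinge line), z up. Opening turns it about -y.
- nest_a (a point): One conical aluminium nest (two, 110 mm apart). Point: centre of its inner floor, 20 mm above the bench; x away from the guard to the fan box, y along the row, z up. 45 mm deep; inside 46 mm across at the floor, 62 at the mouth. A cup fully home stands on the floor with 2-3 mm play, in either nest. Fan box 140 mm high, 80 mm behind the axes; cheeks 65 mm high, 84 mm outboard.
- nest_b (a point): The other conical aluminium nest (two, 110 mm apart). Point: centre of its inner floor, 20 mm above the bench; x away from the guard to the fan box, y along the row, z up. 45 mm deep; inside 46 mm across at the floor, 62 at the mouth. A cup fully home stands on the floor with 2-3 mm play, in either nest. Fan box 140 mm high, 80 mm behind the axes; cheeks 65 mm high, 84 mm outboard.
- cup_a_mid (a point): White tapered cup with a green sleeve, standing upright; may be absent. 90 mm tall, 0.18 kg; outside diameter 40 mm at the foot, widening evenly to 62 mm at 60 mm up, then a straight 62 mm band to the rim (60 to 90 mm up): grip this from above across the outside. Point on its axis 45 mm above its foot; z points up out of the cup.
- cup_b_mid (a point): White tapered cup with a green sleeve, standing upright; may be absent. 90 mm tall, 0.18 kg; outside diameter 40 mm at the foot, widening evenly to 62 mm at 60 mm up, then a straight 62 mm band to the rim (60 to 90 mm up): grip this from above across the outside. Point on its axis 45 mm above its foot; z points up out of the cup.
- cup_a: The same cup as point cup_a_mid; origin at the centre of its foot.
- cup_b: The same cup as point cup_b_mid; origin at the centre of its foot.
- tag_a_mid (a point): Pale wooden luggage tag with a blue printed panel and a dark dot near one end; lies flat; may be absent. 110 x 34 x 12 mm, long axis x, thickness z; grip across its 34 mm width (y). 0.06 kg. This point is its centre, 6 mm above its underside.
- tag_b_mid (a point): Pale wooden luggage tag with a blue printed panel and a dark dot near one end; lies flat; may be absent. 110 x 34 x 12 mm, long axis x, thickness z; grip across its 34 mm width (y). 0.06 kg. This point is its centre, 6 mm above its underside.
- tag_a: The same tag as point tag_a_mid; origin at the centre of its underside.
- tag_b: The same tag as point tag_b_mid; origin at the centre of its underside.
- driver_a_grip (a point): Press driver: red and black rectangular handle 80 x 24 x 22 mm with a thin steel shaft of 50 mm, 130 mm in all; lies flat; may be absent. x runs from handle to tip, y across the 24 mm width, z up. 0.12 kg. Point: grip point on the handle, 11 mm above its underside; the tool reaches 45 mm behind it and 85 mm ahead of it (+x).
- driver_b_grip (a point): Press driver: red and black rectangular handle 80 x 24 x 22 mm with a thin steel shaft of 50 mm, 130 mm in all; lies flat; may be absent. x runs from handle to tip, y across the 24 mm width, z up. 0.12 kg. Point: grip point on the handle, 11 mm above its underside; the tool reaches 45 mm behind it and 85 mm ahead of it (+x).
- driver_a: The same driver as point driver_a_grip; origin under the middle of its length, 20 mm ahead of the grip point.
- driver_b: The same driver as point driver_b_grip; origin under the middle of its length, 20 mm ahead of the grip point.
- blue_tray_in (a point): Blue open tray, fixed to the bench, 130 mm (x) by 200 mm (y) outside, 35 mm high, walls and floor 5 mm. This point is the centre of its inner floor, 5 mm above the bench; inside it measures 120 by 190 mm. For wooden tags.
- orange_tray_in (a point): Orange open tray, fixed to the bench, 130 mm (x) by 200 mm (y) outside, 35 mm high, walls and floor 5 mm. This point is the centre of its inner floor, 5 mm above the bench; inside it measures 120 by 190 mm. For drivers.
- cleaner: White cleaner bottle with a green cap, 60 mm across and 150 mm tall, origin at its underside. Leave alone.
- tape: Amber tape roll lying flat, 90 mm across, 30 mm high, origin at its underside. Leave alone.
- label_box: Small closed cardboard box, 70 x 100 x 40 mm, origin at its underside. Leave alone.
Mind the look-alikes: they are no part of the job. Leave any pink or turquoise look-alike of the tag_b alone.

How it is judged:
By the outcome, as a careful person would: the job done as asked, in the order asked, and still so for the second after the job is handed in, with the robot touching nothing.
Of cup_a, cup_b only 1 to 2 are there at a start; the rules pass over those that are not, and their reading is None.
Of tag_a, tag_b, driver_a, driver_b only 3 to 4 are there at a start; the rules pass over those that are not, and their reading is None.
At some moment in a run one of tag_a, tag_b, driver_a, driver_b may be knocked a few centimetres aside while the robot is not near it.
It also fails if it takes over 205 s, if anything falls off the work surface, if the arm or the gripper's body presses on something with over 40 N, if the wrist force passes 120 N, or if a joint passes its speed limit or range.

## Working session

There is one attempt and no reset: what is moved stays moved. The work goes in short steps, Python scripts to look and compute and a shell command to move; the robot and the scene stay as the last step left them, time stands still between calls to the robot, and variables do not carry over. Pictures are saved under pics/ and viewed, and the job is handed in when it is done.

```bash
ls; mkdir -p pics
python3 - <<'E'
from bench import r
import cv2
s=r.read_state();print(s)
for c in("top","side","wrist"):
    im=r.camera(c);cv2.imwrite(f"pics/{c}0.png",im[:,:,::-1]);print(c,r.camera_info(c))
E
```

```text
pics
{'time': 0.0, 'joint_positions': array([ 1.16738912,  0.33290178, -0.06474069,  1.46097268,  0.02164515,
        1.34986846, -0.08849482]), 'joint_vel': array([-5.35875144e-04, -1.21791438e-04, -2.68356799e-05, -1.04905711e-03,
       -9.21268227e-04,  1.86408249e-03,  1.75494615e-03]), 'joint_torque': array([ 2.06394543e-04, -6.23248959e+01,  2.49636039e-02, -3.89888906e+01,
       -6.13347092e-02,  3.97779245e-02,  1.28026682e-04]), 'ee_pos': array([ 0.23216645, -0.57989543,  0.24672037]), 'eef_rot': array([-0.69419187, -0.13434646,  0.69445349, -0.13335299]), 'ft_force': array([-0.20597934, -0.56974843,  0.40464058]), 'torque': array([-0.01079488, -0.04051211,  0.01032288]), 'width': 0.08696861446016912}
top {'fx': 509.0648830905111, 'fy': 509.0648830905111, 'cx': 313.24890700396804, 'cy': 235.16705057781869, 'rvec': array([ 2.11869798, -2.14966257,  0.18121833]), 'tvec': array([0.0173775 , 0.60312859, 1.19985821])}
side {'fx': 584.0517451250162, 'fy': 584.0517451250162, 'cx': 328.05379217512717, 'cy': 232.38704196278405, 'rvec': array([ 0.91289243, -2.60793667,  0.90570065]), 'tvec': array([0.42649917, 0.3575733 , 1.17464927])}
wrist {'fx': 405.64833686265865, 'fy': 405.64833686265865, 'cx': 318.0760074600781, 'cy': 240.3472220314517, 'mount': array([[ 8.77621573e-05, -3.03437356e-01,  9.52851386e-01,
        -1.38006401e-01],
       [ 9.99999338e-01, -1.06653663e-03, -4.31745350e-04,
        -3.03091345e-04],
       [ 1.14725857e-03,  9.52850793e-01,  3.03437062e-01,
        -8.51680254e-02],
       [ 0.00000000e+00,  0.00000000e+00,  0.00000000e+00,
         1.00000000e+00]])}
```

View pics/top0.png

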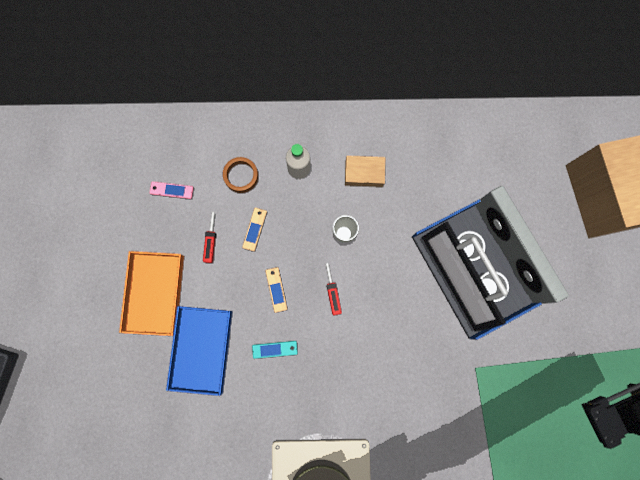

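View pics/side0.png

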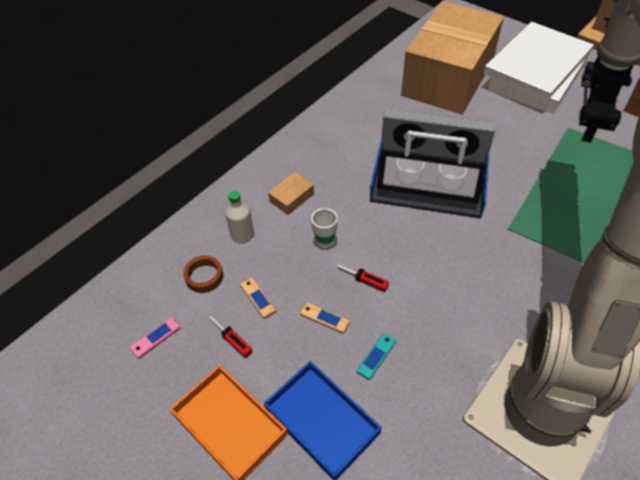

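View pics/wrist0.png

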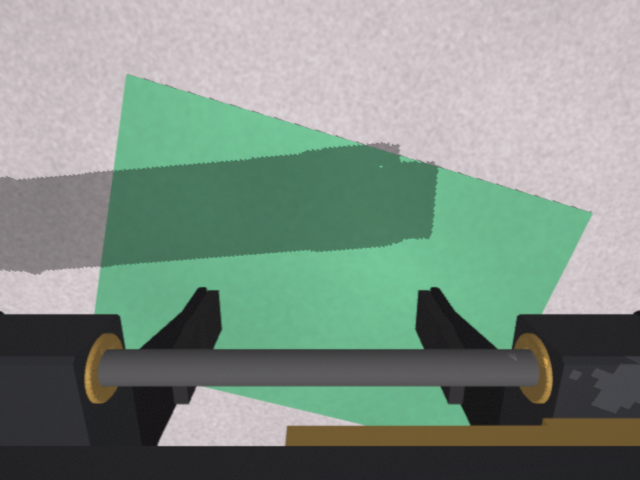

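Top picture: one cup at about (row 229, col 345), two pale tags (229,255) and (290,277), drivers (245,210) and (295,333), trays at left, dock at right (260,490). The pink and turquoise tags are look-alikes.

```bash
cat > h.py <<'E'
from bench import r
import cv2,numpy as np
from scipy.spatial.transform import Rotation as R
def ray(c,rc):
    i=r.camera_info(c)
    K=np.array([[i['fx'],0,i['cx']],[0,i['fy'],i['cy']],[0,0,1]])
    d=np.linalg.inv(K)@[rc[1],rc[0],1]
    if c=='wrist':
        s=r.read_state();M=np.array(i['mount']);Rt=R.from_quat(s['eef_rot']).as_matrix()
        return Rt@M[:3,3]+s['ee_pos'],Rt@M[:3,:3]@d
    Rm=cv2.Rodrigues(i['rvec'])[0]
    return -Rm.T@i['tvec'],Rm.T@d
def plane(c,rc,z):
    o,d=ray(c,rc);return o+d*(z-o[2])/d[2]
def tri(a,pa,b,pb):
    o1,d1=ray(a,pa);o2,d2=ray(b,pb);d1/=np.linalg.norm(d1);d2/=np.linalg.norm(d2)
    t=np.linalg.lstsq(np.c_[d1,-d2],o2-o1,rcond=None)[0]
    p,q=o1+t[0]*d1,o2+t[1]*d2
    return (p+q)/2,np.linalg.norm(p-q)
def proj(c,P):
    i=r.camera_info(c);P=np.asarray(P,float).reshape(-1,3)
    K=np.array([[i['fx'],0,i['cx']],[0,i['fy'],i['cy']],[0,0,1]])
    if c=='wrist':
        s=r.read_state();M=np.array(i['mount']);Rt=R.from_quat(s['eef_rot']).as_matrix()
        Pc=((P-s['ee_pos'])@Rt-M[:3,3])@M[:3,:3];u=Pc@K.T
    else: u=(P@cv2.Rodrigues(i['rvec'])[0].T+i['tvec'])@K.T
    return (u[:,:2]/u[:,2:])[:,::-1]
def save(c,n):
    im=r.camera(c);cv2.imwrite('pics/'+n,im[:,:,::-1]);return im
def st():
    s=r.read_state();T=R.from_quat(s['eef_rot']).as_matrix()
    print('t',round(s['time'],2),'p',s['ee_pos'].round(4),'x',T[:,0].round(3),'y',T[:,1].round(3),'F',s['ft_force'].round(1),'w',round(s['width'],4))
    return s,T
E
python3 - <<'E'
from h import *
np.set_printoptions(precision=4,suppress=True)
save('top','top1.png');save('side','side1.png')
for n,z in [('guard_handle',.185),('guard_hinge',.04),('nest_a',.02),('cup_a_mid',.045),('cup_a',0),('tag_a_mid',.006),('driver_a_grip',.011),('driver_a',0),('blue_tray_in',.005),('orange_tray_in',.005)]:
    for c in('top','side'):
        for d in r.mark_of(c,n):
            print(n,c,np.round(d['confidence'],2),np.round(d['point']),plane(c,d['point'],z)[:2].round(4))
i=r.camera_info('top');print(r.read_state()['time'])
st()
E
```

```text
guard_handle top 0.72 [237. 211.] [0.5795 0.2323]
guard_handle top 0.58 [267. 488.] [ 0.5045 -0.3685]
guard_handle top 0.19 [287. 329.] [ 0.4675 -0.0237]
guard_handle side 0.69 [301. 259.] [0.5261 0.2364]
guard_handle side 0.67 [134. 437.] [ 0.5116 -0.3818]
guard_handle side 0.29 [244. 322.] [0.5178 0.0514]
guard_hinge top 0.67 [282. 446.] [ 0.4838 -0.3136]
guard_hinge side 0.87 [192. 426.] [ 0.4884 -0.3247]
nest_a top 0.71 [290. 486.] [ 0.4648 -0.4156]
nest_a top 0.59 [248. 462.] [ 0.5712 -0.365 ]
cup_a_mid top 0.59 [229. 252.] [0.6217 0.1606]
cup_a top 0.57 [239. 343.] [ 0.6012 -0.0666]
cup_a side 0.61 [242. 326.] [ 0.6065 -0.0641]
tag_a_mid top 0.75 [228. 253.] [0.6309 0.1628]
tag_a_mid top 0.7 [166. 296.] [0.7933 0.0516]
tag_a_mid top 0.45 [347. 201.] [0.3373 0.2886]
tag_a_mid side 0.88 [298. 255.] [0.6289 0.1656]
tag_a_mid side 0.36 [280. 366.] [ 0.46   -0.0313]
driver_a_grip top 0.56 [298. 336.] [ 0.4502 -0.0464]
driver_a_grip side 0.71 [278. 368.] [ 0.4581 -0.0363]
driver_a top 0.76 [289. 330.] [ 0.4736 -0.0313]
driver_a top 0.62 [236. 213.] [0.6148 0.2644]
driver_a side 0.76 [336. 230.] [0.6092 0.2707]
driver_a side 0.56 [279. 362.] [ 0.4718 -0.0329]
blue_tray_in top 0.55 [347. 200.] [0.3375 0.2898]
blue_tray_in side 0.58 [419. 322.] [0.331  0.2889]
orange_tray_in top 0.61 [294. 151.] [0.4691 0.4159]
orange_tray_in side 0.88 [424. 227.] [0.4717 0.4135]
1.25
t 1.25 p [ 0.2323 -0.5802  0.2476] x [ 0. -0. -1.] y [ 0.372 -0.928  0.   ] F [-0.2 -0.2 -0.5] w 0.0872
```

Run:
```python
import cv2
a=cv2.imread('pics/top1.png')[180:345,405:570];b=cv2.imread('pics/side1.png')[100:220,365:500]
cv2.imwrite('pics/z1.png',cv2.resize(a,(600,600),interpolation=cv2.INTER_CUBIC))
cv2.imwrite('pics/z2.png',cv2.resize(b,(675,600),interpolation=cv2.INTER_CUBIC))
```

```text
(no output)
```

View pics/z1.png

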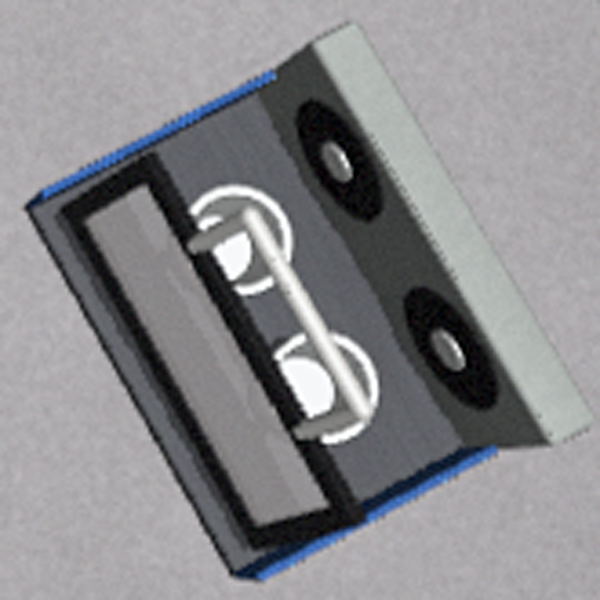

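View pics/z2.png

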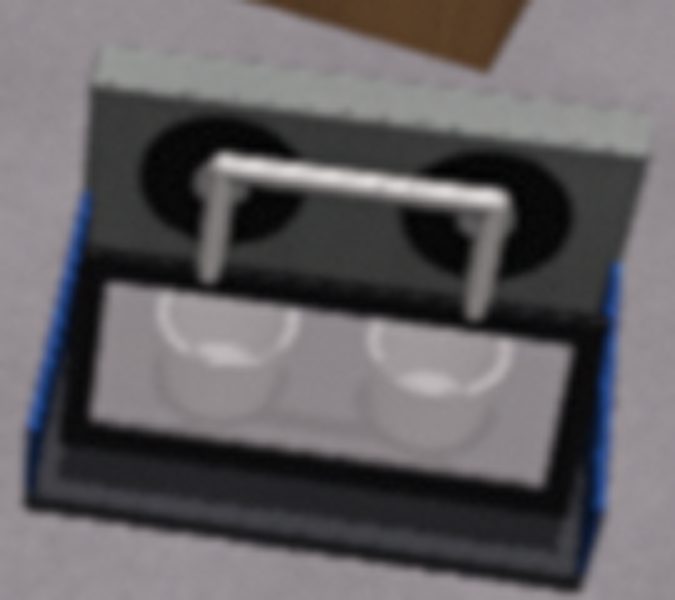

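Run:
```python
from h import *
np.set_printoptions(precision=4,suppress=True)
e1=tri('top',(239.1,473.75),'side',(133,408));e2=tri('top',(293.3,505.4),'side',(139.6,466));print(e1,e2,(e1[0]+e2[0])/2)
d=e1[0]-e2[0];print(np.degrees(np.arctan2(d[1],d[0])))
z=lambda x,y:(180+y*.275,405+x*.275)
for p in [(241,240),(325,387)]:print('nest',plane('top',z(*p),.065))
for p in [(28,205),(235,575)]:print('front base',plane('top',z(*p),.02))
for p in [(355,22),(592,412)]:print('fan back',plane('top',z(*p),.14))
for p in [(312,40),(548,442)]:print('fan front',plane('top',z(*p),.14))
i=r.camera_info('top');print(-cv2.Rodrigues(i['rvec'])[0].T@i['tvec'])
```

```text
(array([ 0.5679, -0.3412,  0.1848]), np.float64(0.00269382466469283)) (array([ 0.4462, -0.4016,  0.1882]), np.float64(0.0035957284612001756)) [ 0.5071 -0.3714  0.1865]
26.407654113855113
nest [ 0.5688 -0.3733  0.065 ]
nest [ 0.4705 -0.422   0.065 ]
front base [ 0.6018 -0.2417  0.02  ]
front base [ 0.3488 -0.3685  0.02  ]
fan back [ 0.6972 -0.4316  0.14  ]
fan back [ 0.4481 -0.5583  0.14  ]
fan front [ 0.6858 -0.4033  0.14  ]
fan front [ 0.4302 -0.5295  0.14  ]
[0.3941 0.0118 1.2839]
```

```bash
python3 -m pendant '[{"translation":[2.8,2.0,0.3],"angular":[0,0,0.5],"hand":1},{"translation":[2.8,2.0,0.3],"angular":[0,0,0.5],"hand":1},{"translation":[2.8,2.0,0.3],"angular":[0,0,0.5],"hand":1},{"translation":[2.8,2.0,0.3],"angular":[0,0,0.5],"hand":1},{"translation":[2.8,2.0,0.3],"angular":[0,0,0.5],"hand":1},{"translation":[2.8,2.0,0.3],"angular":[0,0,0.5],"hand":1},{"translation":[2.8,2.0,0.3],"angular":[0,0,0.5],"hand":1},{"translation":[2.8,2.0,0],"angular":[0,0,0.4],"hand":1},{"translation":[2.7,2.0,0],"angular":[0,0,0.4],"hand":1},{"translation":[2.6,2.0,0],"angular":[0,0,0.4],"hand":1},{"translation":[0,0,0],"angular":[0,0,0],"hand":1},{"translation":[0,0,0],"angular":[0,0,0],"hand":1}]' 20
python3 - <<'E'
from h import *
st();save('wrist','w1.png');save('top','t1.png')
for n in['guard_handle','nest_a','guard_hinge']:
  for d in r.mark_of('wrist',n):
    z={'guard_handle':.185,'nest_a':.02,'guard_hinge':.04}[n]
    print(n,d,plane('wrist',d['point'],z))
E
```

```text
time: 2.45
ee_pos: [0.5097, -0.3797, 0.2684]
eef_rot: [-0.688, -0.163, 0.688, -0.163]
ft_force: [-1.9, -0.4, 0.3]
width: 0.0871
t 2.45 p [ 0.5097 -0.3797  0.2684] x [-0.  0. -1.] y [ 0.448 -0.894 -0.   ] F [-1.9 -0.4  0.3] w 0.0871
guard_handle {'point': [259.2, 296.6], 'confidence': 0.57} [ 0.50532647 -0.3686957   0.185     ]
nest_a {'point': [141.9, 335.8], 'confidence': 0.91} [ 0.56738582 -0.37029389  0.02      ]
nest_a {'point': [248.8, 336.4], 'confidence': 0.7} [ 0.47426751 -0.41860629  0.02      ]
nest_a {'point': [202.2, 244.9], 'confidence': 0.42} [ 0.47742854 -0.31715308  0.02      ]
guard_hinge {'point': [201.5, 247.5], 'confidence': 0.83} [ 0.4847576  -0.32027551  0.04      ]
```

View pics/w1.png

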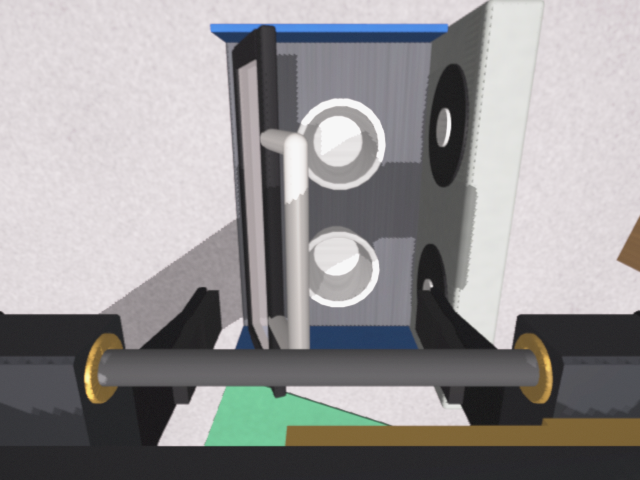

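```bash
python3 -m pendant '[{"translation":[-0.25,0.45,0],"angular":[0,0,0],"hand":1},{"translation":[-0.25,0.45,-1.5],"angular":[0,0,0],"hand":1},{"translation":[0,0,-2],"angular":[0,0,0],"hand":1},{"translation":[0,0,-2],"angular":[0,0,0],"hand":1},{"translation":[0,0,-1.5],"angular":[0,0,0],"hand":1},{"translation":[0,0,-0.8],"angular":[0,0,0],"hand":1},{"translation":[0,0,0],"angular":[0,0,0],"hand":1},{"translation":[0,0,0],"angular":[0,0,0],"hand":-1},{"translation":[0,0,0],"angular":[0,0,0],"hand":-1},{"translation":[0,0,0],"angular":[0,0,0],"hand":-1},{"translation":[0,0,0],"angular":[0,0,0],"hand":-1},{"translation":[0,0,0],"angular":[0,0,0],"hand":-1},{"translation":[0,0,0],"angular":[0,0,0],"hand":-1},{"translation":[0,0,0],"angular":[0,0,0],"hand":-1},{"translation":[0,0,0],"angular":[0,0,0],"hand":-1}]' 20
python3 - <<'E'
from h import *
s,T=st();save('wrist','w2.png')
h=s['ee_pos']-np.array([0,0,.006])
xd=T[:,1];print('handle',h)
g=h-xd*.0676;print('hinge est',g)
# arc increments
th=np.linspace(0,1.31,20);a=np.radians(25)-th
P=np.outer(.16*np.sin(a),xd)+np.outer(.16*np.cos(a),[0,0,1])
print((np.diff(P,axis=0)*100).round(2)); print(P[-1]-P[0])
E
```

```text
time: 4.2
ee_pos: [0.5043, -0.3712, 0.1906]
eef_rot: [0.688, 0.162, -0.688, 0.162]
ft_force: [-0.1, -0.4, -0.8]
width: 0.0309
t 4.2 p [ 0.5043 -0.3712  0.1906] x [ 0. -0. -1.] y [ 0.446 -0.895  0.   ] F [-0.1 -0.4 -0.8] w 0.0309
handle [ 0.50431062 -0.37122417  0.1845594 ]
hinge est [ 0.47413005 -0.31073538  0.18455735]
[[-0.45  0.91  0.43]
 [-0.47  0.93  0.36]
 [-0.48  0.95  0.29]
 [-0.48  0.97  0.21]
 [-0.49  0.98  0.14]
 [-0.49  0.99  0.06]
 [-0.49  0.99 -0.01]
 [-0.49  0.98 -0.09]
 [-0.49  0.98 -0.16]
 [-0.48  0.96 -0.24]
 [-0.47  0.95 -0.31]
 [-0.46  0.92 -0.39]
 [-0.45  0.9  -0.46]
 [-0.43  0.87 -0.52]
 [-0.42  0.83 -0.59]
 [-0.4   0.8  -0.65]
 [-0.38  0.75 -0.71]
 [-0.35  0.71 -0.77]
 [-0.33  0.66 -0.82]]
[-0.08495612  0.17027158 -0.042292  ]
```

```bash
python3 -m pendant '[{"translation":[0,0,0],"angular":[0,0,0],"hand":-1},{"translation":[0,0,0],"angular":[0,0,0],"hand":-1},{"translation":[0,0,0],"angular":[0,0,0],"hand":-1},{"translation":[0,0,0],"angular":[0,0,0],"hand":-1},{"translation":[0,0,0],"angular":[0,0,0],"hand":-1},{"translation":[0,0,0],"angular":[0,0,0],"hand":-1}]' 20
```

```text
time: 4.85
ee_pos: [0.5042, -0.3709, 0.1903]
eef_rot: [-0.688, -0.162, 0.688, -0.162]
ft_force: [-0.9, 2.7, -2.0]
width: 0.0113
```

```bash
python3 -m pendant '[{"translation":[-0.45,0.91,0.43],"angular":[0,0,0],"hand":-1},{"translation":[-0.47,0.93,0.36],"angular":[0,0,0],"hand":-1},{"translation":[-0.48,0.95,0.29],"angular":[0,0,0],"hand":-1},{"translation":[-0.48,0.97,0.21],"angular":[0,0,0],"hand":-1},{"translation":[-0.49,0.98,0.14],"angular":[0,0,0],"hand":-1},{"translation":[-0.49,0.99,0.06],"angular":[0,0,0],"hand":-1},{"translation":[-0.49,0.99,-0.01],"angular":[0,0,0],"hand":-1},{"translation":[-0.49,0.98,-0.09],"angular":[0,0,0],"hand":-1},{"translation":[-0.49,0.98,-0.16],"angular":[0,0,0],"hand":-1},{"translation":[-0.48,0.96,-0.24],"angular":[0,0,0],"hand":-1}]' 20
```

```text
time: 5.85
ee_pos: [0.455, -0.2753, 0.199]
eef_rot: [-0.688, -0.161, 0.689, -0.162]
ft_force: [9.5, -9.6, -30.1]
width: 0.0123
```

```bash
python3 -m pendant '[{"translation":[0,0,-0.3],"angular":[0,0,0],"hand":-1},{"translation":[0,0,0],"angular":[0,0,0],"hand":-1}]' 20
python3 - <<'E'
from h import *
st();save('wrist','w3.png');save('side','s3.png')
E
```

```text
time: 6.05
ee_pos: [0.455, -0.2753, 0.1988]
eef_rot: [-0.688, -0.161, 0.689, -0.162]
ft_force: [-5.3, 0.0, -2.6]
width: 0.0125
t 6.05 p [ 0.455  -0.2753  0.1988] x [-0.001 -0.002 -1.   ] y [ 0.446 -0.895  0.001] F [-5.3  0.  -2.6] w 0.0125
```

View pics/w3.png

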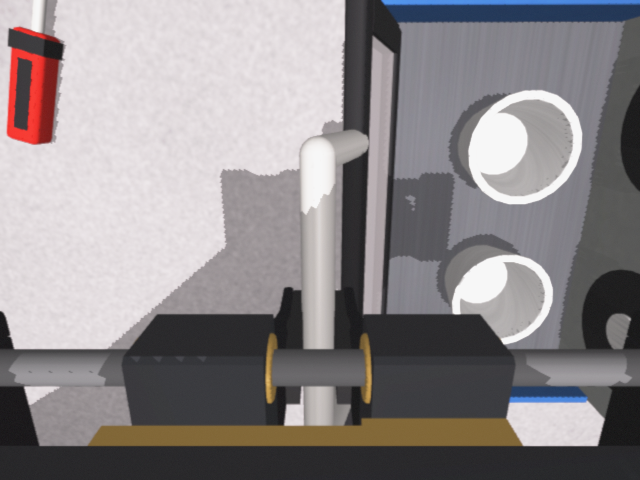

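View pics/s3.png

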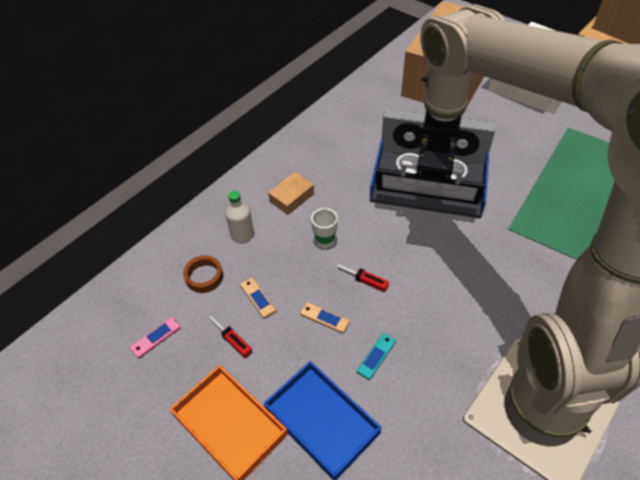

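Run:
```python
from h import *
xd=np.array([.446,-.895,0])
a=-np.radians(np.linspace(19.3,50,9))
P=np.outer(.16*np.sin(a),xd)+np.outer(.16*np.cos(a),[0,0,1])
print((np.diff(P,axis=0)*100).round(2))
```

```text
[[-0.45  0.89 -0.39]
 [-0.43  0.87 -0.45]
 [-0.42  0.84 -0.52]
 [-0.4   0.81 -0.58]
 [-0.38  0.77 -0.64]
 [-0.36  0.73 -0.69]
 [-0.34  0.69 -0.75]
 [-0.32  0.64 -0.8 ]]
```

```bash
python3 -m pendant '[{"translation":[-0.45,0.89,-0.39],"angular":[0,0,0],"hand":-1},{"translation":[-0.43,0.87,-0.45],"angular":[0,0,0],"hand":-1},{"translation":[-0.42,0.84,-0.52],"angular":[0,0,0],"hand":-1},{"translation":[-0.4,0.81,-0.58],"angular":[0,0,0],"hand":-1},{"translation":[-0.38,0.77,-0.64],"angular":[0,0,0],"hand":-1},{"translation":[-0.36,0.73,-0.69],"angular":[0,0,0],"hand":-1}]' 20; python3 -m pendant '[{"translation":[-0.34,0.69,-0.75],"angular":[0,0,0],"hand":-1},{"translation":[-0.16,0.32,-0.4],"angular":[0,0,0],"hand":-1}]' 20
```

```text
time: 6.75
ee_pos: [0.4318, -0.2271, 0.1671]
eef_rot: [0.689, 0.16, -0.688, 0.163]
ft_force: [-4.9, -3.9, 2.6]
width: 0.0119
time: 6.95
ee_pos: [0.4265, -0.2164, 0.1551]
eef_rot: [0.689, 0.161, -0.688, 0.163]
ft_force: [-6.6, -1.7, 4.5]
width: 0.0119
```

```bash
python3 -m pendant '[{"translation":[-0.16,0.32,-0.4],"angular":[0,0,0],"hand":-1},{"translation":[0,0,0],"angular":[0,0,0],"hand":-1}]' 20; python3 -m pendant '[{"translation":[-0.12,0.25,-0.35],"angular":[0,0,0],"hand":-1},{"translation":[0,0,0],"angular":[0,0,0],"hand":-1}]' 20;python3 -m pendant '[{"translation":[-0.12,0.25,-0.35],"angular":[0,0,0],"hand":-1},{"translation":[0,0,0],"angular":[0,0,0],"hand":-1}]' 20
```

```text
time: 7.15
ee_pos: [0.4248, -0.213, 0.1508]
eef_rot: [0.688, 0.161, -0.688, 0.163]
ft_force: [-3.9, -0.5, -2.7]
width: 0.0123
time: 7.35
ee_pos: [0.4236, -0.2105, 0.1474]
eef_rot: [0.688, 0.161, -0.688, 0.163]
ft_force: [-5.5, 0.0, -0.9]
width: 0.0124
time: 7.55
ee_pos: [0.4241, -0.2101, 0.1461]
eef_rot: [0.69, 0.159, -0.687, 0.164]
ft_force: [-4.9, -5.5, 11.7]
width: 0.0119
```

```bash
python3 -m pendant '[{"translation":[-0.08,0.17,-0.25],"angular":[0,0,0],"hand":-1},{"translation":[0,0,0],"angular":[0,0,0],"hand":-1},{"translation":[0,0,0],"angular":[0,0,0],"hand":-1}]' 20
```

```text
time: 7.85
ee_pos: [0.4246, -0.2098, 0.1448]
eef_rot: [0.691, 0.158, -0.686, 0.165]
ft_force: [-2.9, -10.6, 17.0]
width: 0.012
```

```bash
python3 -m pendant '[{"translation":[0.1,-0.2,0.3],"angular":[0,0,0],"hand":0},{"translation":[0,0,0],"angular":[0,0,0],"hand":0.2},{"translation":[0,0,0],"angular":[0,0,0],"hand":0.2},{"translation":[0,0,0],"angular":[0,0,0],"hand":0.2},{"translation":[0,0,0],"angular":[0,0,0],"hand":0.2},{"translation":[0,0,0],"angular":[0,0,0],"hand":0.2},{"translation":[0,0,0],"angular":[0,0,0],"hand":0.2},{"translation":[0,0,1],"angular":[0,0,0],"hand":0.2},{"translation":[0,0,2],"angular":[0,0,0],"hand":0.2},{"translation":[0,0,3],"angular":[0,0,0],"hand":1},{"translation":[0,0,4],"angular":[0,0,0],"hand":1},{"translation":[0,0,4],"angular":[0,0,0],"hand":1}]' 20
python3 - <<'E'
from h import *
s,T=st();print(s['joint_positions'].round(2));save('wrist','w4.png');save('side','s4.png');save('top','t4.png')
E
python3 -c "
import cv2
a=cv2.imread('pics/t4.png');b=cv2.imread('pics/s4.png')
cv2.imwrite('pics/z4.png',cv2.hconcat([cv2.resize(a[180:360,330:570],(480,360),interpolation=2),cv2.resize(b[100:280,280:440],(320,360),interpolation=2)]))"
```

```text
time: 9.05
ee_pos: [0.4227, -0.2075, 0.2849]
eef_rot: [0.688, 0.162, -0.688, 0.162]
ft_force: [1.5, -0.3, -0.2]
width: 0.0687
t 9.05 p [ 0.4227 -0.2075  0.2849] x [ 0.  0. -1.] y [ 0.447 -0.895  0.   ] F [ 1.5 -0.3 -0.2] w 0.0687
[ 0.7  -0.01 -0.34  1.78 -0.    1.38 -0.74]
```

View pics/z4.png

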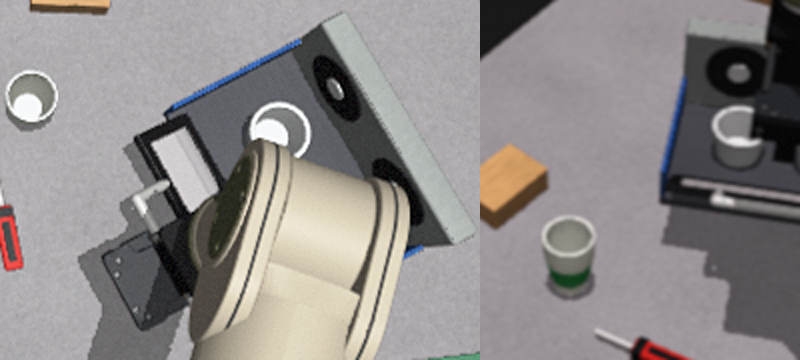

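View pics/w4.png

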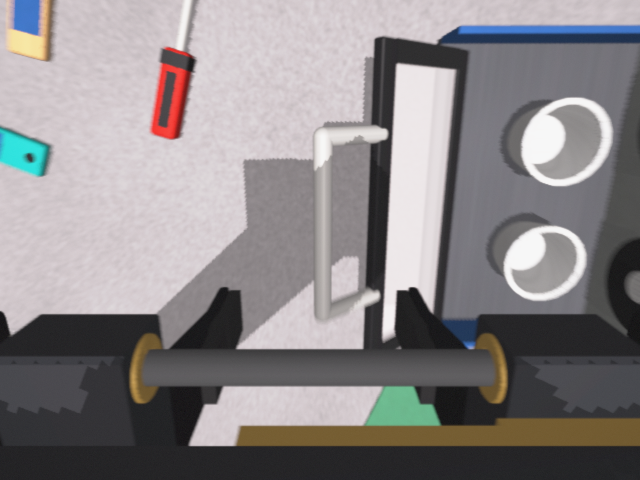

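Run:
```python
from h import *
print(plane('top',(228.5,345.5),.09), tri('top',(228.5,345.5),'side',(100+240/2,280+(569-480)/2)))
im=cv2.imread('pics/top1.png');im2=cv2.imread('pics/side1.png')
# check overlays with cup model
c=plane('top',(228.5,345.5),.09)[:2]
t=np.linspace(0,2*np.pi,60)
for cam,img in(('top',im),('side',im2)):
  for z,rr in((.0,.02),(.09,.031),(.06,.031)):
    for p in proj(cam,np.c_[c[0]+rr*np.cos(t),c[1]+rr*np.sin(t),0*t+z]): cv2.circle(img,(int(p[1]*1),int(p[0])),0,(0,0,255),-1)
cv2.imwrite('pics/z5.png',cv2.hconcat([cv2.resize(im[180:280,290:390],(400,400),interpolation=0),cv2.resize(im2[180:280,275:375],(400,400),interpolation=0)]))
```

```text
[ 0.6116733  -0.06838951  0.09      ] (array([ 0.6138135 , -0.06945165,  0.0767188 ]), np.float64(0.0006521711269727234))
```

View pics/z5.png

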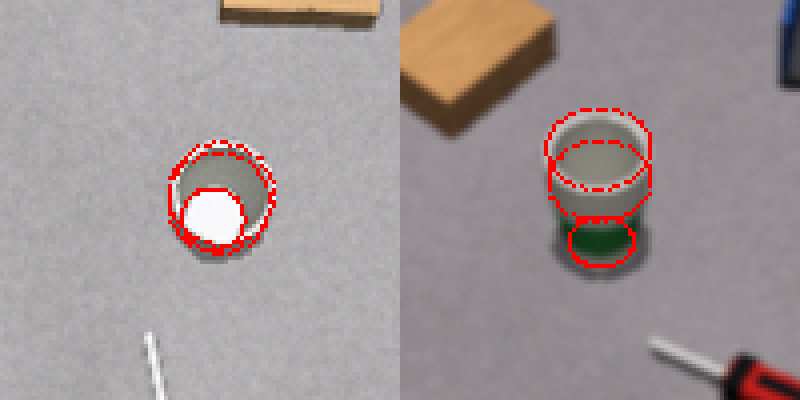

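```bash
python3 -m pendant '[{"translation":[1.3,1,0],"angular":[0,0,6],"hand":1},{"translation":[1.3,1,0],"angular":[0,0,6],"hand":1},{"translation":[1.3,1,-0.6],"angular":[0,0,6],"hand":1},{"translation":[1.3,1,-0.6],"angular":[0,0,6],"hand":1},{"translation":[1.3,1,-0.6],"angular":[0,0,6],"hand":1},{"translation":[1.3,1,-0.6],"angular":[0,0,6],"hand":1},{"translation":[1.3,1,-0.6],"angular":[0,0,6],"hand":1},{"translation":[1.3,1,-0.6],"angular":[0,0,6],"hand":1},{"translation":[1.3,1,-0.6],"angular":[0,0,6],"hand":1},{"translation":[1.3,1,-0.6],"angular":[0,0,6],"hand":1},{"translation":[1.3,1,-0.6],"angular":[0,0,6],"hand":1},{"translation":[1.3,1,-0.6],"angular":[0,0,6],"hand":1},{"translation":[1.3,1,-0.6],"angular":[0,0,6],"hand":1},{"translation":[1.3,1,-0.6],"angular":[0,0,6],"hand":1},{"translation":[0.4,0,-0.7],"angular":[0,0,6],"hand":1},{"translation":[0,0,0],"angular":[0,0,0],"hand":1},{"translation":[0,0,0],"angular":[0,0,0],"hand":1}]' 20
python3 - <<'E'
from h import *
s,T=st();print(s['joint_positions'].round(2));save('wrist','w5.png')
for n in('cup_a','cup_a_mid'):
  for d in r.mark_of('wrist',n): print(n,d,plane('wrist',d['point'],0 if n=='cup_a' else .045))
E
```

```text
time: 10.9
ee_pos: [0.6085, -0.0679, 0.2032]
eef_rot: [0.373, 0.601, -0.373, 0.6]
ft_force: [0.3, 0.4, 0.4]
width: 0.0868
t 10.9 p [ 0.6085 -0.0679  0.2032] x [-0.001  0.    -1.   ] y [ 0.896  0.444 -0.001] F [0.3 0.4 0.4] w 0.0868
[ 0.49  0.39 -0.58  1.53  0.22  1.29  0.34]
cup_a {'point': [213.4, 324.1], 'confidence': 0.63} [ 0.61461715 -0.06561215  0.        ]
```

View pics/w5.png

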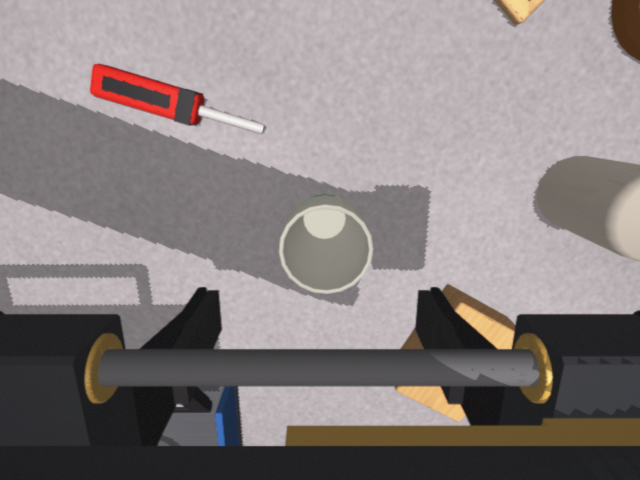

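```bash
python3 - <<'E'
from h import *
print(plane('wrist',(249,326),.09))
E
python3 -m pendant '[{"translation":[0.2,0,-2],"angular":[0,0,0],"hand":1},{"translation":[0.1,0,-3],"angular":[0,0,0],"hand":1},{"translation":[0,0,-3],"angular":[0,0,0],"hand":1},{"translation":[0,0,-2],"angular":[0,0,0],"hand":1},{"translation":[0,0,-1.4],"angular":[0,0,0],"hand":1},{"translation":[0,0,-0.5],"angular":[0,0,0],"hand":1},{"translation":[0,0,0],"angular":[0,0,0],"hand":1}]' 20
```

```text
[ 0.61554523 -0.06721869  0.09      ]
time: 11.75
ee_pos: [0.612, -0.0678, 0.0849]
eef_rot: [0.372, 0.601, -0.372, 0.601]
ft_force: [0.2, 1.0, -0.1]
width: 0.0873
```

```bash
python3 -m pendant '[{"translation":[0.2,0.1,0],"angular":[0,0,0],"hand":1},{"translation":[0,0,0],"angular":[0,0,0],"hand":0.2},{"translation":[0,0,0],"angular":[0,0,0],"hand":0.2},{"translation":[0,0,0],"angular":[0,0,0],"hand":0.2},{"translation":[0,0,0],"angular":[0,0,0],"hand":0.2},{"translation":[0,0,0],"angular":[0,0,0],"hand":0.2},{"translation":[0,0,0],"angular":[0,0,0],"hand":-1},{"translation":[0,0,0],"angular":[0,0,0],"hand":-1},{"translation":[0,0,0],"angular":[0,0,0],"hand":-1},{"translation":[0,0,0],"angular":[0,0,0],"hand":-1}]' 15
python3 - <<'E'
from h import *
st();save('wrist','w6.png')
E
```

```text
time: 12.75
ee_pos: [0.6141, -0.0669, 0.0849]
eef_rot: [0.372, 0.601, -0.372, 0.601]
ft_force: [-1.3, -1.0, 2.7]
width: 0.0614
t 12.75 p [ 0.6141 -0.0669  0.0849] x [ 0. -0. -1.] y [0.895 0.446 0.   ] F [-1.3 -1.   2.7] w 0.0614
```

View pics/w6.png

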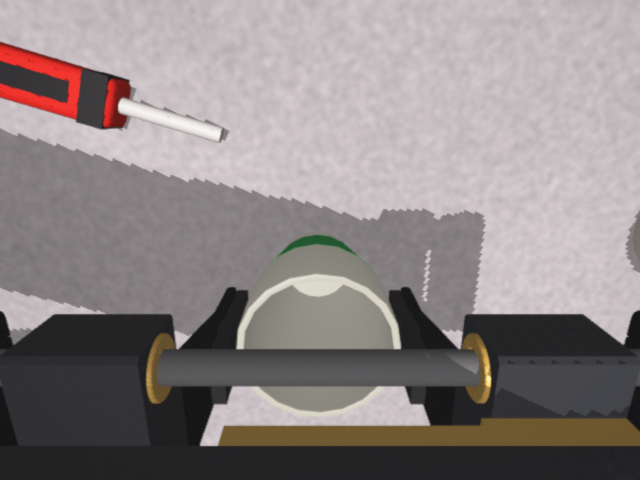

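```bash
python3 - <<'E'
from h import *
import h
orig=r.read_state
for p,y,pts in(((.5097,-.3797,.2684),(.448,-.894,0),[(141.5,341),(267,340)]),((.4227,-.2075,.2849),(.447,-.895,0),[(141,566),(262,544)])):
    x=np.array([0,0,-1.]);y=np.array(y);T=np.c_[x,y,np.cross(x,y)]
    class F: 
        camera_info=staticmethod(r.camera_info)
        read_state=staticmethod(lambda:{'ee_pos':np.array(p),'eef_rot':R.from_matrix(T).as_quat()})
    h.r=F
    for q in pts: print(h.plane('wrist',q,.065))
E
python3 -m pendant '[{"translation":[0,0,1],"angular":[0,0,0],"hand":-1},{"translation":[0,0,2],"angular":[0,0,0],"hand":-1},{"translation":[0,0,3],"angular":[0,0,0],"hand":-1},{"translation":[0,0,3],"angular":[0,0,0],"hand":-1},{"translation":[0,0,3],"angular":[0,0,0],"hand":-1},{"translation":[0,0,3],"angular":[0,0,0],"hand":-1},{"translation":[0,0,0],"angular":[0,0,0],"hand":-1}]' 15
```

```text
[ 0.57268546 -0.37059429  0.065     ]
[ 0.47447103 -0.42077846  0.065     ]
[ 0.5716247  -0.37267791  0.065     ]
[ 0.47219945 -0.42205936  0.065     ]
time: 13.5
ee_pos: [0.6158, -0.0663, 0.2397]
eef_rot: [0.373, 0.599, -0.371, 0.604]
ft_force: [1.5, 0.6, -2.9]
width: 0.0617
```

```bash
python3 -m pendant '[{"translation":[-0.3,-1.5,0],"angular":[0,0,0],"hand":-1},{"translation":[-0.4,-2.5,0],"angular":[0,0,0],"hand":-1},{"translation":[-0.4,-3,0],"angular":[0,0,0],"hand":-1},{"translation":[-0.4,-3,0],"angular":[0,0,0],"hand":-1},{"translation":[-0.4,-3,0],"angular":[0,0,0],"hand":-1},{"translation":[-0.4,-3,0],"angular":[0,0,0],"hand":-1},{"translation":[-0.4,-3,0],"angular":[0,0,0],"hand":-1},{"translation":[-0.4,-3,0],"angular":[0,0,0],"hand":-1},{"translation":[-0.4,-3,0],"angular":[0,0,0],"hand":-1},{"translation":[-0.4,-2.5,0],"angular":[0,0,0],"hand":-1},{"translation":[-0.4,-2,0],"angular":[0,0,0],"hand":-1},{"translation":[-0.2,-0.1,0],"angular":[0,0,0],"hand":-1},{"translation":[0,0,0],"angular":[0,0,0],"hand":-1},{"translation":[0,0,0],"angular":[0,0,0],"hand":-1}]' 15
python3 - <<'E'
from h import *
st();save('wrist','w7.png');save('top','t7.png');save('side','s7.png')
E
```

```text
time: 14.9
ee_pos: [0.5692, -0.3615, 0.2344]
eef_rot: [0.372, 0.602, -0.371, 0.601]
ft_force: [-0.1, 0.5, -2.0]
width: 0.0617
t 14.9 p [ 0.5692 -0.3615  0.2344] x [-0.     0.001 -1.   ] y [0.894 0.448 0.   ] F [-0.1  0.5 -2. ] w 0.0617
```

View pics/w7.png

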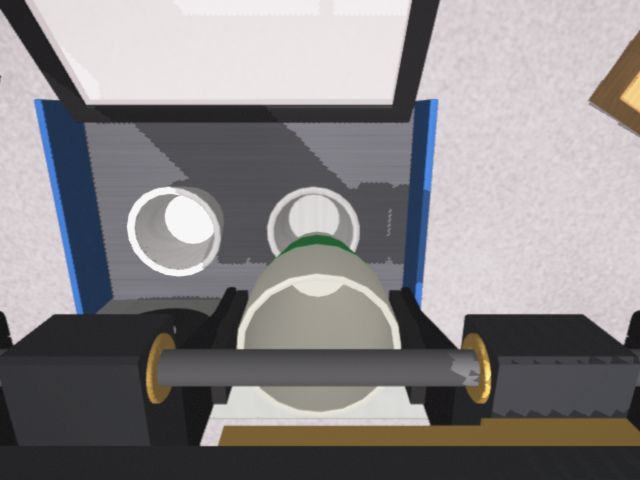

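View pics/s7.png

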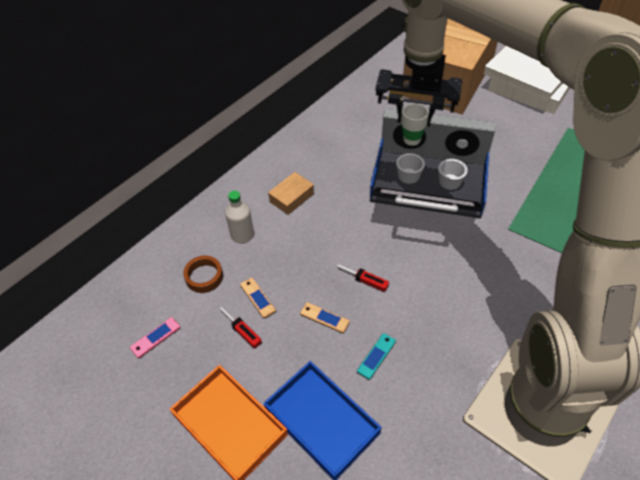

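Run:
```python
from h import *
a=plane('wrist',(231.5,313.5),.065);b=plane('wrist',(231,174.5),.065);print(a,b,np.linalg.norm(a-b)); print(np.degrees(np.arctan2(*(a-b)[:2][::-1])))
```

```text
[ 0.57028779 -0.36850735  0.065     ] [ 0.47179975 -0.41723281  0.065     ] 0.10988204332018246
26.32320238838138
```

```bash
python3 -m pendant '[{"translation":[0.2,-0.9,0],"angular":[0,0,0],"hand":-1},{"translation":[0,0,-2],"angular":[0,0,0],"hand":-1},{"translation":[0,0,-2.5],"angular":[0,0,0],"hand":-1},{"translation":[0,0,-2.5],"angular":[0,0,0],"hand":-1},{"translation":[0,0,0],"angular":[0,0,0],"hand":-1},{"translation":[0,0,0],"angular":[0,0,0],"hand":-1}]' 15
python3 - <<'E'
from h import *
st();save('wrist','w8.png')
E
```

```text
time: 15.65
ee_pos: [0.5711, -0.372, 0.1652]
eef_rot: [0.372, 0.601, -0.372, 0.601]
ft_force: [0.5, 0.3, -0.2]
width: 0.0613
t 15.65 p [ 0.5711 -0.372   0.1652] x [-0.  0. -1.] y [ 0.895  0.446 -0.   ] F [ 0.5  0.3 -0.2] w 0.0613
```

View pics/w8.png

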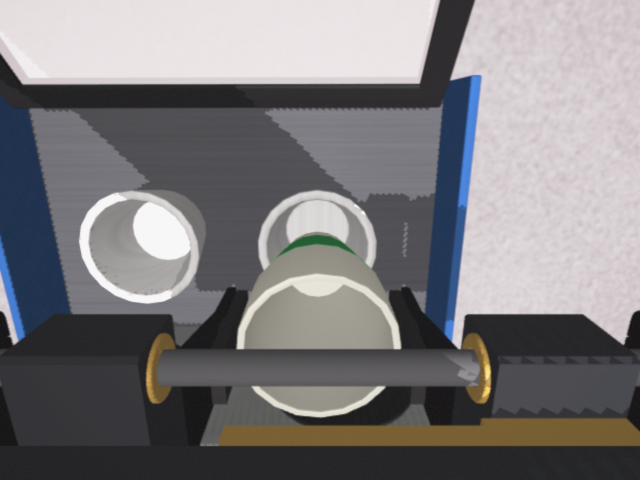

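```bash
python3 - <<'E'
from h import *
print(plane('wrist',(246,317),.065))
E
python3 -m pendant '[{"translation":[0,0,-1.5],"angular":[0,0,0],"hand":-1},{"translation":[0,0,-1.5],"angular":[0,0,0],"hand":-1},{"translation":[0,0,-0.8],"angular":[0,0,0],"hand":-1},{"translation":[0,0,0],"angular":[0,0,0],"hand":-1},{"translation":[0,0,0],"angular":[0,0,0],"hand":-1}]' 15
```

```text
[ 0.5703584  -0.36823175  0.065     ]
time: 16.2
ee_pos: [0.571, -0.3717, 0.1266]
eef_rot: [0.372, 0.601, -0.372, 0.601]
ft_force: [-0.6, -0.1, -1.7]
width: 0.0617
```

```bash
python3 -m pendant '[{"translation":[0,0.2,-0.5],"angular":[0,0,0],"hand":-1},{"translation":[0,0,-0.5],"angular":[0,0,0],"hand":-1},{"translation":[0,0,-0.4],"angular":[0,0,0],"hand":-1},{"translation":[0,0,0],"angular":[0,0,0],"hand":-1},{"translation":[0,0,0],"angular":[0,0,0],"hand":-1}]' 15;python3 -m pendant '[{"translation":[0,0,-0.3],"angular":[0,0,0],"hand":-1},{"translation":[0,0,-0.3],"angular":[0,0,0],"hand":-1},{"translation":[0,0,0],"angular":[0,0,0],"hand":-1},{"translation":[0,0,0],"angular":[0,0,0],"hand":-1}]' 15
```

```text
time: 16.7
ee_pos: [0.571, -0.3698, 0.1127]
eef_rot: [0.372, 0.601, -0.372, 0.601]
ft_force: [-0.5, -0.7, -2.4]
width: 0.0615
time: 17.1
ee_pos: [0.571, -0.3697, 0.1067]
eef_rot: [0.372, 0.601, -0.372, 0.601]
ft_force: [-0.3, 0.0, -1.6]
width: 0.0614
```

```bash
python3 -m pendant '[{"translation":[0,0,-0.15],"angular":[0,0,0],"hand":-1},{"translation":[0,0,-0.15],"angular":[0,0,0],"hand":-1},{"translation":[0,0,0],"angular":[0,0,0],"hand":-1},{"translation":[0,0,0],"angular":[0,0,0],"hand":-1}]' 15
```

```text
time: 17.5
ee_pos: [0.5712, -0.3698, 0.1049]
eef_rot: [0.372, 0.601, -0.372, 0.602]
ft_force: [-3.4, 1.5, 6.0]
width: 0.0618
```

```bash
python3 -m pendant '[{"translation":[0,0,0],"angular":[0,0,0],"hand":1},{"translation":[0,0,0],"angular":[0,0,0],"hand":1},{"translation":[0,0,0],"angular":[0,0,0],"hand":1},{"translation":[0,0,0],"angular":[0,0,0],"hand":1},{"translation":[0,0,0],"angular":[0,0,0],"hand":1},{"translation":[0,0,1],"angular":[0,0,0],"hand":1},{"translation":[0,0,2],"angular":[0,0,0],"hand":1},{"translation":[0,0,4],"angular":[0,0,0],"hand":1},{"translation":[0,0,4],"angular":[0,0,0],"hand":1},{"translation":[-1,0,3],"angular":[0,0,0],"hand":1},{"translation":[0,0,0],"angular":[0,0,0],"hand":1},{"translation":[0,0,0],"angular":[0,0,0],"hand":1}]' 15
python3 - <<'E'
from h import *
st();save('wrist','w9.png');save('side','s9.png')
t=np.linspace(0,2*np.pi,80)
im=cv2.imread('pics/s9.png');im2=cv2.imread('pics/w9.png')
for z,rr in((.11,.031),):
  for cam,I in(('side',im),('wrist',im2)):
    for p in proj(cam,np.c_[.571+rr*np.cos(t),-.37+rr*np.sin(t),0*t+z]): cv2.circle(I,(int(p[1]),int(p[0])),0,(0,0,255),-1)
cv2.imwrite('pics/z9.png',cv2.hconcat([cv2.resize(im[110:230,360:500],(420,360),interpolation=2),im2[100:460,150:530]]))
E
```

```text
time: 18.7
ee_pos: [0.5612, -0.37, 0.2451]
eef_rot: [0.372, 0.601, -0.372, 0.602]
ft_force: [0.1, 1.2, -0.3]
width: 0.0868
t 18.7 p [ 0.5612 -0.37    0.2451] x [ 0.002 -0.001 -1.   ] y [0.895 0.446 0.001] F [ 0.1  1.2 -0.3] w 0.0868
```

View pics/z9.png

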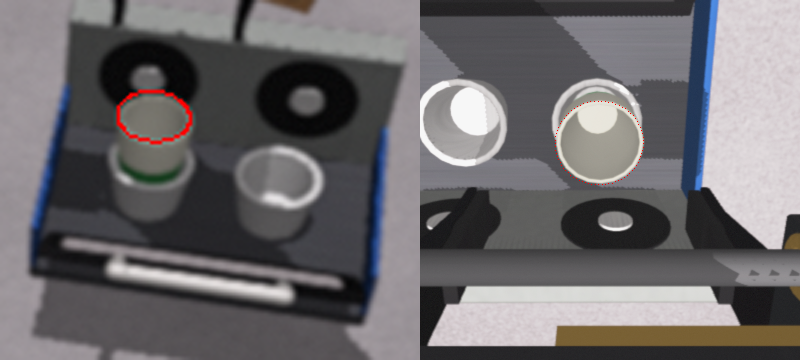

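```bash
python3 -m pendant '[{"translation":[-0.9,1.1,0],"angular":[0,0,-6],"hand":1},{"translation":[-0.9,1.1,0],"angular":[0,0,-6],"hand":1},{"translation":[-0.9,1.1,0],"angular":[0,0,-6],"hand":1},{"translation":[-0.9,1.1,0],"angular":[0,0,-6],"hand":1},{"translation":[-0.9,1.1,0],"angular":[0,0,-6],"hand":1},{"translation":[-0.9,1.1,0],"angular":[0,0,-6],"hand":1},{"translation":[-0.9,1.1,0],"angular":[0,0,-6],"hand":1},{"translation":[-0.9,1.1,0],"angular":[0,0,-6],"hand":1},{"translation":[-0.9,1.1,0],"angular":[0,0,-6],"hand":1},{"translation":[-0.9,1.1,0],"angular":[0,0,-6],"hand":1},{"translation":[-0.9,1,0],"angular":[0,0,-6],"hand":1},{"translation":[-0.9,1,0],"angular":[0,0,-6],"hand":1},{"translation":[-0.9,1,0],"angular":[0,0,-6],"hand":1},{"translation":[-1,1,0],"angular":[0,0,-6],"hand":1},{"translation":[-1,1,0],"angular":[0,0,-6],"hand":1},{"translation":[0,0,0],"angular":[0,0,0],"hand":1},{"translation":[0,0,0],"angular":[0,0,0],"hand":1}]' 20
python3 - <<'E'
from h import *
st();save('wrist','w10.png')
E
```

```text
time: 20.5
ee_pos: [0.424, -0.2099, 0.2433]
eef_rot: [-0.688, -0.163, 0.688, -0.163]
ft_force: [0.4, 0.2, 0.4]
width: 0.0869
t 20.5 p [ 0.424  -0.2099  0.2433] x [-0.001  0.    -1.   ] y [ 0.449 -0.893 -0.   ] F [0.4 0.2 0.4] w 0.0869
```

View pics/w10.png

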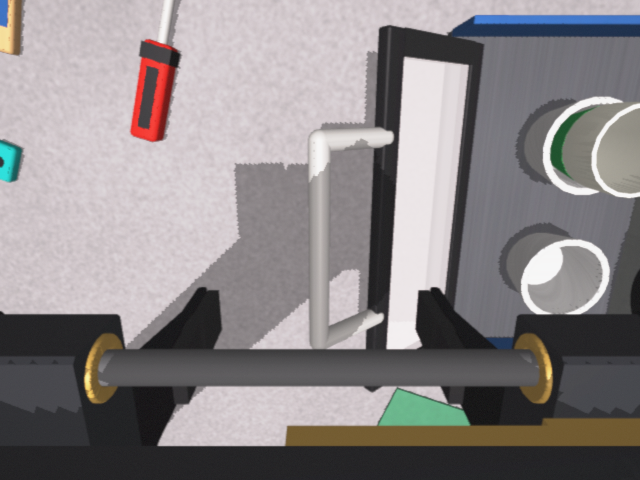

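```bash
python3 -m pendant '[{"translation":[0,0,-3],"angular":[0,0,0],"hand":1},{"translation":[0,0,-3],"angular":[0,0,0],"hand":0.5},{"translation":[0,0,-2],"angular":[0,0,0],"hand":0.5},{"translation":[0,0,-1.5],"angular":[0,0,0],"hand":0.5},{"translation":[0,0,-0.2],"angular":[0,0,0],"hand":0.5},{"translation":[0,0,0],"angular":[0,0,0],"hand":0},{"translation":[0,0,0],"angular":[0,0,0],"hand":-1},{"translation":[0,0,0],"angular":[0,0,0],"hand":-1},{"translation":[0,0,0],"angular":[0,0,0],"hand":-1},{"translation":[0,0,0],"angular":[0,0,0],"hand":-1},{"translation":[0,0,0],"angular":[0,0,0],"hand":-1},{"translation":[0,0,0],"angular":[0,0,0],"hand":-1},{"translation":[0,0,0],"angular":[0,0,0],"hand":-1},{"translation":[0,0,0],"angular":[0,0,0],"hand":-1},{"translation":[0,0,0],"angular":[0,0,0],"hand":-1}]' 20
python3 - <<'E'
from h import *
s,T=st()
xd=np.array([.447,-.8945,0])
a=-np.radians(np.linspace(50,-25,21))
P=np.outer(.16*np.sin(a),xd)+np.outer(.16*np.cos(a),[0,0,1])
print((np.diff(P,axis=0)*100).round(2)); print(s['ee_pos']+P-P[0])
E
```

```text
time: 22.05
ee_pos: [0.4242, -0.2101, 0.1468]
eef_rot: [0.688, 0.162, -0.688, 0.162]
ft_force: [2.3, -4.0, -1.8]
width: 0.0121
t 22.05 p [ 0.4242 -0.2101  0.1468] x [ 0.001 -0.001 -1.   ] y [ 0.446 -0.895  0.001] F [ 2.3 -4.  -1.8] w 0.0121
[[ 0.31 -0.63  0.78]
 [ 0.33 -0.67  0.73]
 [ 0.36 -0.71  0.68]
 [ 0.37 -0.75  0.63]
 [ 0.39 -0.78  0.57]
 [ 0.41 -0.82  0.51]
 [ 0.42 -0.84  0.45]
 [ 0.43 -0.87  0.39]
 [ 0.44 -0.89  0.33]
 [ 0.45 -0.91  0.26]
 [ 0.46 -0.92  0.19]
 [ 0.46 -0.93  0.13]
 [ 0.47 -0.94  0.06]
 [ 0.47 -0.94 -0.01]
 [ 0.47 -0.93 -0.08]
 [ 0.46 -0.93 -0.15]
 [ 0.46 -0.92 -0.22]
 [ 0.45 -0.9  -0.28]
 [ 0.44 -0.88 -0.35]
 [ 0.43 -0.86 -0.41]]
[[ 0.42420798 -0.21012245  0.14683537]
 [ 0.427332   -0.216374    0.15463145]
 [ 0.43067726 -0.22306826  0.16195373]
 [ 0.43422943 -0.23017656  0.16877087]
 [ 0.43797329 -0.23766847  0.17505368]
 [ 0.44189281 -0.2455119   0.18077526]
 [ 0.44597121 -0.25367327  0.18591109]
 [ 0.45019103 -0.26211762  0.19043919]
 [ 0.45453419 -0.27080881  0.19434018]
 [ 0.4589821  -0.2797096   0.19759733]
 [ 0.46351571 -0.28878189  0.20019672]
 [ 0.46811561 -0.29798683  0.2021272 ]
 [ 0.4727621  -0.307285    0.20338051]
 [ 0.47743527 -0.31663658  0.20395128]
 [ 0.48211513 -0.32600154  0.20383707]
 [ 0.48678163 -0.33533976  0.20303837]
 [ 0.49141479 -0.34461126  0.2015586 ]
 [ 0.49599477 -0.35377633  0.19940409]
 [ 0.50050195 -0.36279574  0.19658407]
 [ 0.50491704 -0.37163086  0.19311062]
 [ 0.50922113 -0.38024385  0.1889986 ]]
```

```bash
python3 -m pendant '[{"translation":[0.31,-0.63,0.78],"angular":[0,0,0],"hand":-1},{"translation":[0.33,-0.67,0.73],"angular":[0,0,0],"hand":-1},{"translation":[0.36,-0.71,0.68],"angular":[0,0,0],"hand":-1},{"translation":[0.37,-0.75,0.63],"angular":[0,0,0],"hand":-1},{"translation":[0.39,-0.78,0.57],"angular":[0,0,0],"hand":-1},{"translation":[0.41,-0.82,0.51],"angular":[0,0,0],"hand":-1},{"translation":[0.42,-0.84,0.45],"angular":[0,0,0],"hand":-1}]' 20;python3 -m pendant '[{"translation":[0.43,-0.87,0.39],"angular":[0,0,0],"hand":-1},{"translation":[0.44,-0.89,0.33],"angular":[0,0,0],"hand":-1},{"translation":[0.45,-0.91,0.26],"angular":[0,0,0],"hand":-1},{"translation":[0.46,-0.92,0.1],"angular":[0,0,0],"hand":-1},{"translation":[0.46,-0.93,0.1],"angular":[0,0,0],"hand":-1}]' 20
```

```text
time: 22.75
ee_pos: [0.4498, -0.2613, 0.1916]
eef_rot: [-0.688, -0.163, 0.689, -0.162]
ft_force: [-3.8, 5.6, 4.5]
width: 0.012
time: 23.25
ee_pos: [0.4728, -0.3074, 0.2038]
eef_rot: [0.688, 0.162, -0.688, 0.162]
ft_force: [-1.3, 3.3, 3.6]
width: 0.0124
```

```bash
python3 -m pendant '[{"translation":[0.47,-0.94,0.06],"angular":[0,0,0],"hand":-1},{"translation":[0.47,-0.94,-0.01],"angular":[0,0,0],"hand":-1},{"translation":[0.47,-0.93,-0.08],"angular":[0,0,0],"hand":-1},{"translation":[0.46,-0.93,-0.15],"angular":[0,0,0],"hand":-1},{"translation":[0.46,-0.92,-0.22],"angular":[0,0,0],"hand":-1}]' 20;python3 -m pendant '[{"translation":[0.45,-0.9,-0.28],"angular":[0,0,0],"hand":-1},{"translation":[0,0,0],"angular":[0,0,0],"hand":-1}]' 20
```

```text
time: 23.75
ee_pos: [0.4961, -0.3541, 0.1979]
eef_rot: [0.688, 0.162, -0.688, 0.162]
ft_force: [0.6, 4.2, 0.5]
width: 0.012
time: 23.95
ee_pos: [0.5009, -0.3638, 0.1943]
eef_rot: [0.689, 0.162, -0.688, 0.162]
ft_force: [4.4, 0.3, -2.6]
width: 0.0119
```

```bash
python3 -m pendant '[{"translation":[0.3,-0.6,-0.28],"angular":[0,0,0],"hand":-1},{"translation":[0,0,0],"angular":[0,0,0],"hand":-1}]' 20;python3 -m pendant '[{"translation":[0.2,-0.4,-0.2],"angular":[0,0,0],"hand":-1},{"translation":[0,0,0],"angular":[0,0,0],"hand":-1}]' 20;python3 -m pendant '[{"translation":[0.2,-0.4,-0.2],"angular":[0,0,0],"hand":-1},{"translation":[0,0,0],"angular":[0,0,0],"hand":-1}]' 20
```

```text
time: 24.15
ee_pos: [0.5036, -0.3691, 0.192]
eef_rot: [0.688, 0.162, -0.688, 0.162]
ft_force: [4.5, -0.3, -2.9]
width: 0.0119
time: 24.35
ee_pos: [0.5054, -0.3728, 0.1903]
eef_rot: [0.688, 0.162, -0.688, 0.162]
ft_force: [4.6, 0.3, -1.8]
width: 0.0119
time: 24.55
ee_pos: [0.5074, -0.3768, 0.1883]
eef_rot: [0.688, 0.162, -0.688, 0.162]
ft_force: [4.5, 2.2, -2.5]
width: 0.0114
```

```bash
python3 -m pendant '[{"translation":[0.2,-0.4,-0.2],"angular":[0,0,0],"hand":-1},{"translation":[0,0,0],"angular":[0,0,0],"hand":-1}]' 20;python3 -m pendant '[{"translation":[0.15,-0.3,-0.15],"angular":[0,0,0],"hand":-1},{"translation":[0,0,0],"angular":[0,0,0],"hand":-1}]' 20
python3 - <<'E'
from h import *
st();save('side','s11.png');save('wrist','w11.png')
E
```

```text
time: 24.75
ee_pos: [0.5092, -0.3805, 0.1862]
eef_rot: [-0.688, -0.162, 0.688, -0.162]
ft_force: [3.0, 3.3, -0.6]
width: 0.0114
time: 24.95
ee_pos: [0.5095, -0.3806, 0.1856]
eef_rot: [-0.687, -0.165, 0.689, -0.161]
ft_force: [-11.8, 19.4, 15.8]
width: 0.0114
t 24.95 p [ 0.5095 -0.3806  0.1856] x [-0.004  0.005 -1.   ] y [ 0.448 -0.894 -0.006] F [-11.8  19.4  15.8] w 0.0114
```

View pics/w11.png

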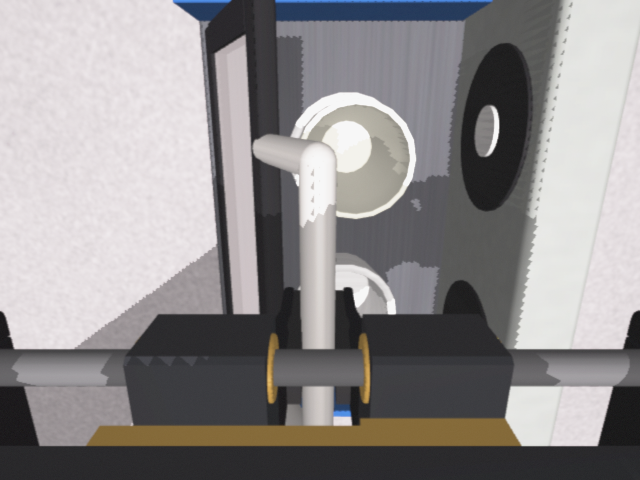

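```bash
python3 -m pendant '[{"translation":[0,0,0],"angular":[0,0,0],"hand":0.2},{"translation":[0,0,0],"angular":[0,0,0],"hand":0.2},{"translation":[0,0,0],"angular":[0,0,0],"hand":0.2},{"translation":[0,0,0],"angular":[0,0,0],"hand":0.2},{"translation":[0,0,0],"angular":[0,0,0],"hand":0.2},{"translation":[0,0,0],"angular":[0,0,0],"hand":0.2},{"translation":[0,0,0],"angular":[0,0,0],"hand":0.2},{"translation":[0,0,1],"angular":[0,0,0],"hand":0.2},{"translation":[0,0,2],"angular":[0,0,0],"hand":0.2},{"translation":[0,0,3],"angular":[0,0,0],"hand":0.2},{"translation":[0,0,2],"angular":[0,0,0],"hand":0.2},{"translation":[0,0,0],"angular":[0,0,0],"hand":0.2},{"translation":[0,0,0],"angular":[0,0,0],"hand":0.2}]' 20
python3 - <<'E'
from h import *
s,T=st();save('side','s12.png');save('wrist','w12.png');print(s['joint_positions'].round(2))
E
```

```text
time: 26.35
ee_pos: [0.5107, -0.3836, 0.2656]
eef_rot: [0.688, 0.162, -0.688, 0.163]
ft_force: [0.3, 0.2, -0.8]
width: 0.0525
t 26.35 p [ 0.5107 -0.3836  0.2656] x [ 0.001 -0.001 -1.   ] y [ 0.447 -0.895  0.001] F [ 0.3  0.2 -0.8] w 0.0525
[ 0.78  0.37 -0.28  1.38  0.1   1.4  -0.6 ]
```

View pics/w12.png

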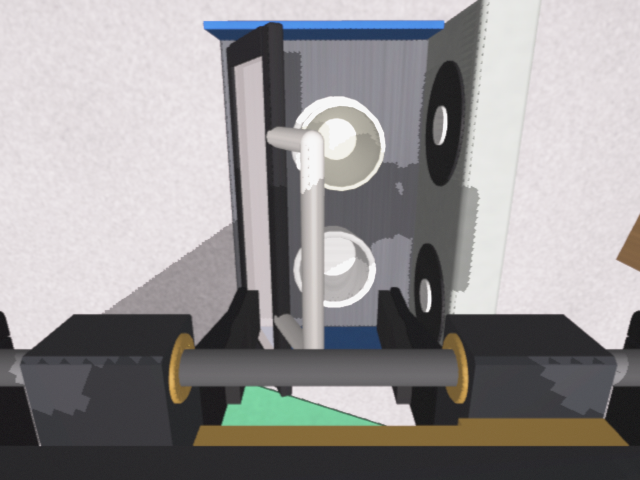

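View pics/s12.png

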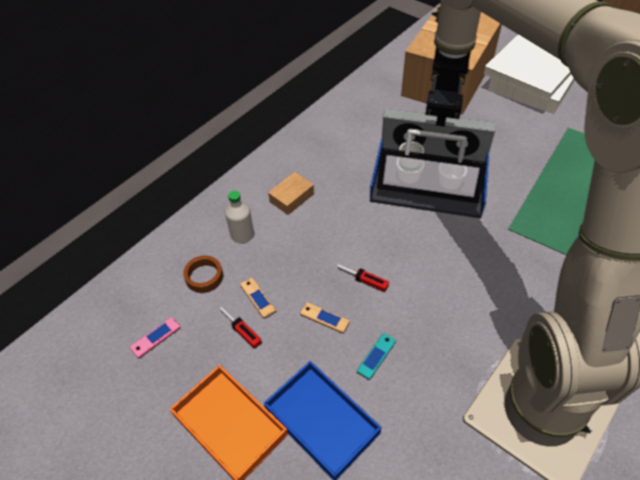

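```bash
cat > seg.py <<'E'
from h import *
def segs(cam='top',n=None):
    im=save(cam,n) if n else r.camera(cam)
    hsv=cv2.cvtColor(im,cv2.COLOR_RGB2HSV);H,S,V=[hsv[:,:,k].astype(int) for k in range(3)]
    out={}
    def comps(m,amin):
        k,l,s,c=cv2.connectedComponentsWithStats(m.astype(np.uint8),connectivity=8)
        return [np.argwhere(l==j) for j in range(1,k) if s[j,4]>amin]
    def rect(px,z):
        o,_=ray(cam,px[0]);W=np.array([plane(cam,p,z)[:2] for p in px])
        (c,wh,a)=cv2.minAreaRect((W*1000).astype(np.float32))
        a=a if wh[0]>=wh[1] else a+90
        a=(a+90)%180-90
        return np.array(c)/1000,sorted(np.array(wh).round(0))[::-1],a,px.mean(0)
    red=((H<6)|(H>174))&(S>150)&(V>80)
    wood=(H>12)&(H<25)&(S>70)&(V>140)
    org=(H>8)&(H<18)&(S>180)&(V>150)
    blu=(H>105)&(H<118)&(S>150)&(V>50)
    for nm,m,z,a in(('red',red,.018,30),('wood',wood,.012,30),('orange',org,.03,800),('blue',blu,.03,100)):
        for px in comps(m,a):
            c,wh,an,mu=rect(px,z); print(nm,len(px),'c',c.round(4),'wh',wh,'ang',round(an,1),'px',mu.round(0))
E
python3 - <<'E'
from seg import *
segs('top','t13.png')
for n,z in(('tag_a_mid',.006),('driver_a_grip',.011),('driver_a',0)):
    for d in r.mark_of('top',n): print(n,d,plane('top',d['point'],z)[:2])
E
```

```text
red 169 c [0.5766 0.2428] wh [np.float64(66.0), np.float64(24.0)] ang -6.4 px [250. 220.]
red 154 c [ 0.4428 -0.0406] wh [np.float64(64.0), np.float64(22.0)] ang 10.1 px [301. 334.]
wood 2134 c [ 0.7701 -0.7855] wh [np.float64(202.0), np.float64(104.0)] ang -6.9 px [169. 624.]
wood 73 c [0.799  0.2138] wh [np.float64(77.0), np.float64(28.0)] ang -56.3 px [164. 233.]Traceback (most recent call last):
  File "<stdin>", line 2, in <module>
  File "seg.py", line 21, in segs
    c,wh,an,mu=rect(px,z); print(nm,len(px),'c',c.round(4),'wh',wh,'ang',round(an,1),'px',mu.round(0))
               ~~~~^^^^^^
  File "seg.py", line 10, in rect
    o,_=ray(cam,px[0]);W=np.array([plane(cam,p,z)[:2] for p in px])
                                   ~~~~~^^^^^^^^^
  File "h.py", line 14, in plane
    o,d=ray(c,rc);return o+d*(z-o[2])/d[2]
        ~~~^^^^^^
  File "h.py", line 5, in ray
    i=r.camera_info(c)
ValueError: time passes only in moves, steps and waits
```

View pics/t13.png

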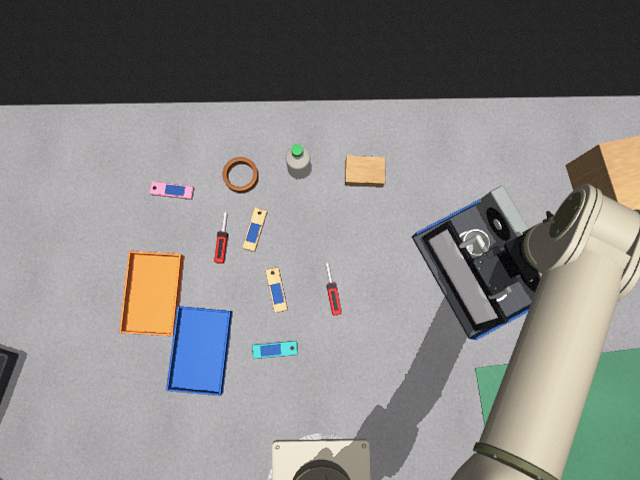

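```bash
python3 - <<'E'
s=open('h.py').read()
s=s.replace("from scipy","from functools import lru_cache\nfrom scipy",1).replace("def ray(","@lru_cache(None)\ndef CI(c): return r.camera_info(c)\ndef ray(",1).replace("    i=r.camera_info(c)\n    K","    i=CI(c)\n    K").replace("    i=r.camera_info(c);P","    i=CI(c);P")
open('h.py','w').write(s)
s=open('seg.py').read()
s=s.replace("im=save(cam,n) if n else r.camera(cam)","im=cv2.imread('pics/'+n)[:,:,::-1].copy()").replace("(H>12)&(H<25)&(S>70)&(V>140)","(H>10)&(H<25)&(S>40)&(V>140)").replace("px.mean(0)\n","px.mean(0)\n",1)
open('seg.py','w').write(s)
E
python3 - <<'E'
from seg import *
segs('top','t13.png')
im=cv2.imread('pics/t13.png');hsv=cv2.cvtColor(im,cv2.COLOR_BGR2HSV)
for p in [(215,259),(245,249),(275,271),(300,281),(290,150),(350,200)]: print(p,hsv[p])
for n,z in(('tag_a_mid',.006),('driver_a_grip',.011),('driver_a',0)):
    for d in r.mark_of('top',n): print(n,d,plane('top',d['point'],z)[:2])
cv2.imwrite('pics/z13.png',cv2.resize(im[195:345,110:350],(800,500),interpolation=2))
E
```

```text
red 169 c [0.5766 0.2428] wh [np.float64(66.0), np.float64(24.0)] ang -6.4 px [250. 220.]
red 154 c [ 0.4428 -0.0406] wh [np.float64(64.0), np.float64(22.0)] ang 10.1 px [301. 334.]
wood 2164 c [ 0.7689 -0.7854] wh [np.float64(204.0), np.float64(104.0)] ang -6.9 px [169. 624.]
wood 1057 c [ 0.7821 -0.128 ] wh [np.float64(103.0), np.float64(72.0)] ang 86.9 px [169. 365.]
wood 359 c [0.7748 0.197 ] wh [np.float64(89.0), np.float64(85.0)] ang 0.2 px [174. 239.]
wood 40 c [ 0.7092 -0.7102] wh [np.float64(37.0), np.float64(15.0)] ang -16.7 px [193. 592.]
wood 131 c [ 0.6859 -0.7509] wh [np.float64(62.0), np.float64(60.0)] ang 82.2 px [204. 608.]
wood 364 c [0.6285 0.1586] wh [np.float64(110.0), np.float64(34.0)] ang -16.9 px [227. 255.]
wood 65 c [ 0.6499 -0.795 ] wh [np.float64(39.0), np.float64(28.0)] ang 60.9 px [216. 627.]
wood 33 c [ 0.6333 -0.8161] wh [np.float64(39.0), np.float64(10.0)] ang -6.9 px [221. 637.]
wood 2135 c [ 0.3341 -0.5586] wh [np.float64(549.0), np.float64(74.0)] ang -26.1 px [349. 545.]
wood 4018 c [0.4712 0.4168] wh [np.float64(204.0), np.float64(133.0)] ang -4.0
[... 1639 characters left out ...]
90.0), np.float64(10.0)] ang -65.3 px [331. 486.]
blue 184 c [0.3291 0.1162] wh [np.float64(46.0), np.float64(22.0)] ang -85.7 px [350. 270.]
(215, 259) [ 19  91 244]
(245, 249) [ 22  80 248]
(275, 271) [ 23  83 250]
(300, 281) [109 169 195]
(290, 150) [ 16 160 246]
(350, 200) [109 162 226]
tag_a_mid {'point': [231.7, 253.2], 'confidence': 0.57} [0.62210643 0.16143238]
driver_a_grip {'point': [295.7, 334.9], 'confidence': 0.61} [ 0.45667411 -0.0430791 ]
driver_a_grip {'point': [347.6, 199.7], 'confidence': 0.34} [0.33535913 0.29010899]
driver_a {'point': [290.0, 328.6], 'confidence': 0.91} [ 0.47167865 -0.02803602]
driver_a {'point': [238.6, 220.7], 'confidence': 0.8} [0.60647501 0.24507328]
```

View pics/z13.png

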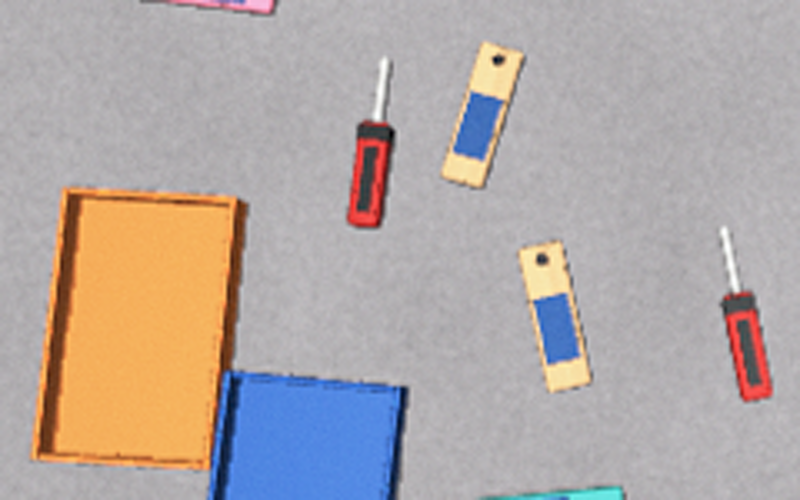

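```bash
python3 -m pendant '[{"translation":[-0.28,1.72,0],"angular":[0,0,8.2],"hand":0.2},{"translation":[-0.28,1.72,0],"angular":[0,0,8.2],"hand":0.2},{"translation":[-0.28,1.72,0],"angular":[0,0,8.2],"hand":0.2},{"translation":[-0.28,1.72,0],"angular":[0,0,8.2],"hand":0.2},{"translation":[-0.28,1.72,0],"angular":[0,0,8.2],"hand":0.2},{"translation":[-0.28,1.72,0],"angular":[0,0,8.2],"hand":0.2},{"translation":[-0.28,1.72,0],"angular":[0,0,8.2],"hand":0.2},{"translation":[-0.28,1.72,0],"angular":[0,0,8.2],"hand":0.2},{"translation":[-0.28,1.72,-1],"angular":[0,0,8.2],"hand":0.2},{"translation":[-0.28,1.72,-1],"angular":[0,0,8.2],"hand":0.2},{"translation":[-0.28,1.72,-1],"angular":[0,0,8.2],"hand":0.2},{"translation":[-0.28,1.72,-1],"angular":[0,0,8.2],"hand":0.2},{"translation":[-0.28,1.72,-1],"angular":[0,0,8.2],"hand":0.2},{"translation":[-0.28,1.72,-1],"angular":[0,0,8.2],"hand":0.2},{"translation":[-0.28,1.72,-1],"angular":[0,0,8.2],"hand":0.2},{"translation":[-0.28,1.72,-1],"angular":[0,0,8.2],"hand":0.2},{"translation":[-0.28,1.72,-1],"angular":[0,0,8.2],"hand":0.2},{"translation":[-0.28,1.72,-1],"angular":[0,0,8.2],"hand":0.2},{"translation":[-0.28,1.72,-1],"angular":[0,0,8.2],"hand":0.2},{"translation":[-0.28,1.72,-1],"angular":[0,0,7.8],"hand":0.2}]' 20
python3 -m pendant '[{"translation":[0,0,0],"angular":[0,0,0],"hand":0.2},{"translation":[0,0,0],"angular":[0,0,0],"hand":0.2}]'
python3 - <<'E'
from h import *
s,T=st();print(s['joint_positions'].round(2));print(np.degrees(np.arctan2(T[1,1],T[0,1])))
save('wrist','w14.png')
print(proj('wrist',[[.4546,-.0385,.022]]))
im=cv2.imread('pics/t13.png')
z=lambda x,y:(195+y*.3,110+x*.3)
L=[[plane('top',z(*p),.035)[:2] for p in e] for e in([(65,190),(35,460)],[(243,200),(210,468)],[(65,190),(243,200)])]
for a,b in L: d=a-b;print(a,b,np.degrees(np.arctan2(d[1],d[0])))
E
```

```text
time: 28.65
ee_pos: [0.4543, -0.0389, 0.1445]
eef_rot: [-0.064, 0.704, 0.064, 0.704]
ft_force: [-0.1, -0.0, 0.3]
width: 0.0523
time: 28.85
ee_pos: [0.4546, -0.04, 0.1451]
eef_rot: [-0.061, 0.705, 0.061, 0.704]
ft_force: [-0.3, -0.4, 0.6]
width: 0.052
t 28.85 p [ 0.4546 -0.04    0.1451] x [-0. -0. -1.] y [-0.173  0.985 -0.   ] F [-0.3 -0.4  0.6] w 0.052
[ 0.73  0.11 -0.77  1.98  0.09  1.08  1.67]
99.93753896792386
[[239.67534059 320.24526979]]
[0.57035302 0.46381487] [0.37364656 0.47646704] -3.680198136056599
[0.56095285 0.33148777] [0.3661307  0.34979647] -5.36868842586502
[0.57035302 0.46381487] [0.56095285 0.33148777] 85.93668371736972
```

View pics/w14.png

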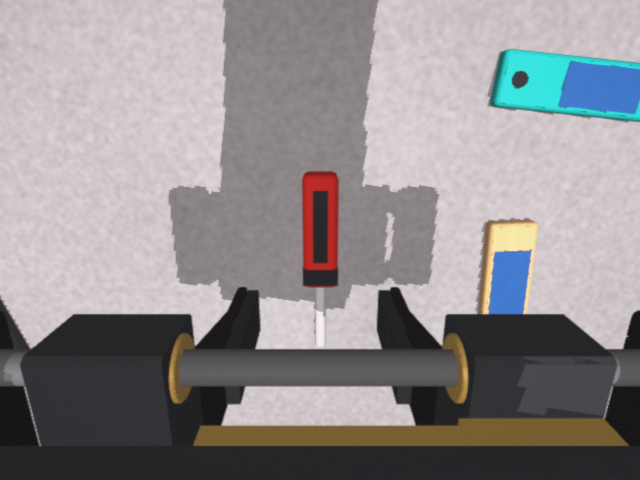

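```bash
python3 -m pendant '[{"translation":[0,0,-3],"angular":[0,0,0],"hand":0.2},{"translation":[0,0,-3],"angular":[0,0,0],"hand":0.2},{"translation":[0,0,-2.5],"angular":[0,0,0],"hand":0.2},{"translation":[0,0,-1.8],"angular":[0,0,0],"hand":0.2},{"translation":[0,0,-1],"angular":[0,0,0],"hand":0.2},{"translation":[0,0,-0.3],"angular":[0,0,0],"hand":0.2},{"translation":[0,0,0],"angular":[0,0,0],"hand":-1},{"translation":[0,0,0],"angular":[0,0,0],"hand":-1},{"translation":[0,0,0],"angular":[0,0,0],"hand":-1},{"translation":[0,0,0],"angular":[0,0,0],"hand":-1},{"translation":[0,0,0],"angular":[0,0,0],"hand":-1},{"translation":[0,0,0],"angular":[0,0,0],"hand":-1},{"translation":[0,0,0],"angular":[0,0,0],"hand":-1}]' 20
```

```text
time: 30.2
ee_pos: [0.4549, -0.0396, 0.0294]
eef_rot: [-0.062, 0.704, 0.062, 0.705]
ft_force: [-1.4, -0.6, 5.9]
width: 0.0241
```

```bash
python3 -m pendant '[{"translation":[0,0,1.5],"angular":[0,0,0],"hand":-1},{"translation":[0,0,3],"angular":[0,0,0],"hand":-1},{"translation":[0,1,4],"angular":[0,0,0],"hand":-1},{"translation":[0,2.5,3],"angular":[0,0,-1],"hand":-1},{"translation":[0,3,1],"angular":[0,0,-1],"hand":-1},{"translation":[0,3,0],"angular":[0,0,-1],"hand":-1},{"translation":[0,3,0],"angular":[0,0,-1],"hand":-1},{"translation":[0,3,0],"angular":[0,0,-1],"hand":-1},{"translation":[0,3,0],"angular":[0,0,-1],"hand":-1},{"translation":[0,3,0],"angular":[0,0,-1],"hand":-1},{"translation":[0,3,0],"angular":[0,0,-1],"hand":-1},{"translation":[0,3,0],"angular":[0,0,-1],"hand":-1},{"translation":[0,3,0],"angular":[0,0,-1],"hand":-1},{"translation":[0,3,0],"angular":[0,0,-1],"hand":-1},{"translation":[0,3,0],"angular":[0,0,-1],"hand":-1},{"translation":[0,3,0],"angular":[0,0,-1],"hand":-1},{"translation":[0,3,0],"angular":[0,0,-1],"hand":-1},{"translation":[0,1.5,0],"angular":[0,0,-0.5],"hand":-1},{"translation":[0,0,0],"angular":[0,0,0],"hand":-1},{"translation":[0,0,0],"angular":[0,0,0],"hand":-1}]' 20
python3 - <<'E'
from h import *
s,T=st();print(s['joint_positions'].round(2));print(np.degrees(np.arctan2(T[1,1],T[0,1])))
save('wrist','w15.png');save('side','s15.png')
E
```

```text
time: 32.2
ee_pos: [0.4545, 0.4, 0.1543]
eef_rot: [0.027, 0.707, -0.027, 0.707]
ft_force: [-0.4, -0.4, -0.8]
width: 0.0238
t 32.2 p [0.4545 0.4    0.1543] x [-0. -0. -1.] y [ 0.076  0.997 -0.   ] F [-0.4 -0.4 -0.8] w 0.0238
[-0.12  0.51 -0.89  1.59  0.41  1.24  0.41]
85.65250467028
```

View pics/w15.png

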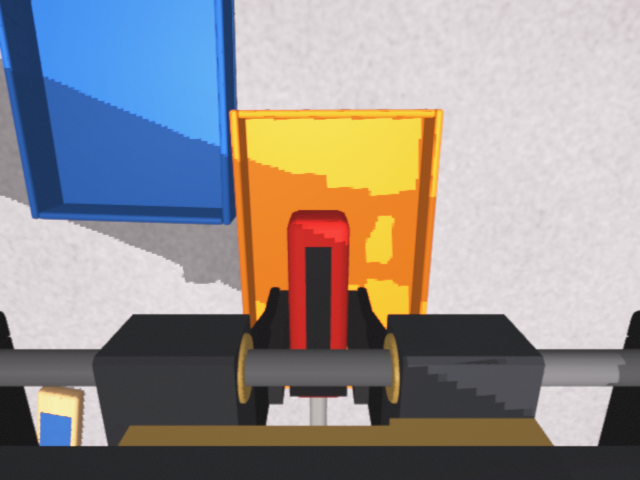

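View pics/s15.png

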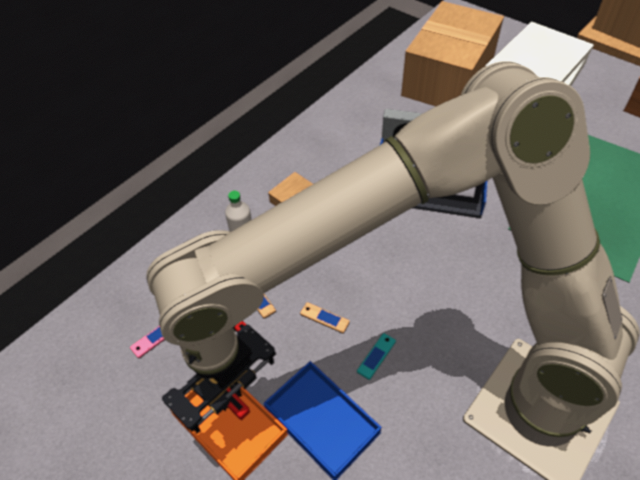

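Run:
```python
from h import *
a,b=plane('wrist',(112,231),.035),plane('wrist',(112,441),.035);print(a,b,np.linalg.norm(a-b))
c,d=plane('wrist',(215,33),.035),plane('wrist',(220,235),.035);print(c,d,np.linalg.norm(c-d))
for p,q in((a,b),(c,d)):
    v=(q-p)[:2];v/=np.linalg.norm(v);u=np.array([v[1],-v[0]]);print('ang u',np.degrees(np.arctan2(u[1],u[0])),'center',(p[:2]+q[:2])/2+ (u if p is a else -u)*.1)
```

```text
[0.36887032 0.3538103  0.035     ] [0.37885664 0.48035677 0.035     ] 0.12693988867158534
[0.4222801  0.21572128 0.035     ] [0.43598554 0.34671932 0.035     ] 0.1317130380037505
ang u -4.5121018110040785 center [0.47355356 0.40921657]
ang u -5.97273999062233 center [0.32967567 0.29162583]
```

```bash
python3 -m pendant '[{"translation":[-0.15,1.85,0],"angular":[0,0,0],"hand":-1},{"translation":[0,1.8,0],"angular":[0,0,0],"hand":-1},{"translation":[0,0,-3],"angular":[0,0,0],"hand":-1},{"translation":[0,0,-3],"angular":[0,0,0],"hand":-1},{"translation":[0,0,-2.5],"angular":[0,0,0],"hand":-1},{"translation":[0,0,-2],"angular":[0,0,0],"hand":-1},{"translation":[0,0,-0.8],"angular":[0,0,0],"hand":-1},{"translation":[0,0,-0.4],"angular":[0,0,0],"hand":-1},{"translation":[0,0,0],"angular":[0,0,0],"hand":-1},{"translation":[0,0,0],"angular":[0,0,0],"hand":-1}]' 20
```

```text
time: 33.3
ee_pos: [0.4536, 0.4373, 0.0382]
eef_rot: [0.028, 0.706, -0.027, 0.707]
ft_force: [-0.1, 0.1, -1.1]
width: 0.0237
```

```bash
python3 -m pendant '[{"translation":[0,0,-0.35],"angular":[0,0,0],"hand":-1},{"translation":[0,0,0],"angular":[0,0,0],"hand":-1},{"translation":[0,0,0],"angular":[0,0,0],"hand":-0.15},{"translation":[0,0,0],"angular":[0,0,0],"hand":-0.15},{"translation":[0,0,0],"angular":[0,0,0],"hand":-0.15},{"translation":[0,0,0],"angular":[0,0,0],"hand":-0.15},{"translation":[0,0,1],"angular":[0,0,0],"hand":-0.15},{"translation":[0,0,2],"angular":[0,0,0],"hand":-0.15},{"translation":[0,0,3],"angular":[0,0,0],"hand":0.2},{"translation":[0,0,4],"angular":[0,0,0],"hand":0.2},{"translation":[0,0,0],"angular":[0,0,0],"hand":0.2}]' 20
python3 - <<'E'
from h import *
st();save('wrist','w16.png')
E
```

```text
time: 34.4
ee_pos: [0.4544, 0.4395, 0.1398]
eef_rot: [0.029, 0.705, -0.025, 0.709]
ft_force: [-0.2, 1.4, -0.2]
width: 0.05
t 34.4 p [0.4544 0.4395 0.1398] x [ 0.006  0.006 -1.   ] y [0.076 0.997 0.006] F [-0.2  1.4 -0.2] w 0.05
```

View pics/w16.png

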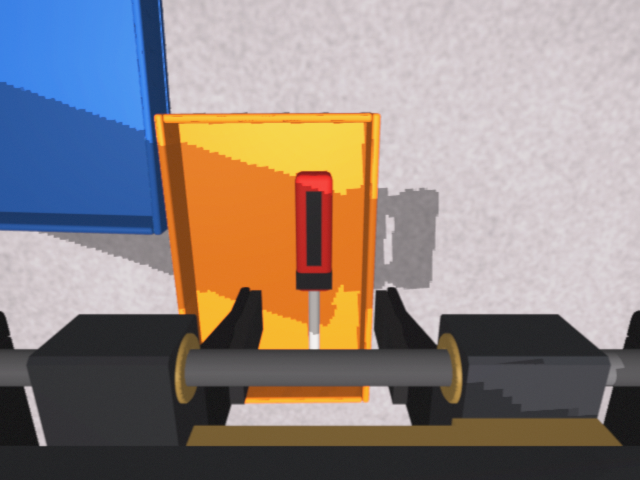

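```bash
python3 -m pendant '[{"translation":[1.5,-2.2,0.1],"angular":[0,0,-0.2],"hand":0.2},{"translation":[1.5,-2.2,0],"angular":[0,0,-0.2],"hand":0.2},{"translation":[1.5,-2.2,0],"angular":[0,0,-0.2],"hand":0.2},{"translation":[1.5,-2.2,0],"angular":[0,0,-0.2],"hand":0.2},{"translation":[1.5,-2.2,0],"angular":[0,0,-0.2],"hand":0.2},{"translation":[1.5,-2.2,0],"angular":[0,0,-0.2],"hand":0.2},{"translation":[1.5,-2.2,0],"angular":[0,0,-0.2],"hand":0.2},{"translation":[1.5,-2.2,0],"angular":[0,0,-0.2],"hand":0.2},{"translation":[1.4,-2.1,0],"angular":[0,0,-0.4],"hand":0.2},{"translation":[0,0,0],"angular":[0,0,0],"hand":0.2},{"translation":[0,0,0],"angular":[0,0,0],"hand":0.2}]' 20
python3 - <<'E'
from h import *
s,T=st();print(np.degrees(np.arctan2(T[1,1],T[0,1])))
save('wrist','w17.png')
print(proj('wrist',[[.5885,.2415,.022]]))
E
```

```text
time: 35.55
ee_pos: [0.5869, 0.2395, 0.1339]
eef_rot: [0.04, 0.706, -0.04, 0.706]
ft_force: [-0.0, 0.3, -0.9]
width: 0.0526
t 35.55 p [0.5869 0.2395 0.1339] x [-0.001 -0.    -1.   ] y [ 0.112  0.994 -0.   ] F [-0.   0.3 -0.9] w 0.0526
83.55822468553693
[[248.15502674 318.69590048]]
```

View pics/w17.png

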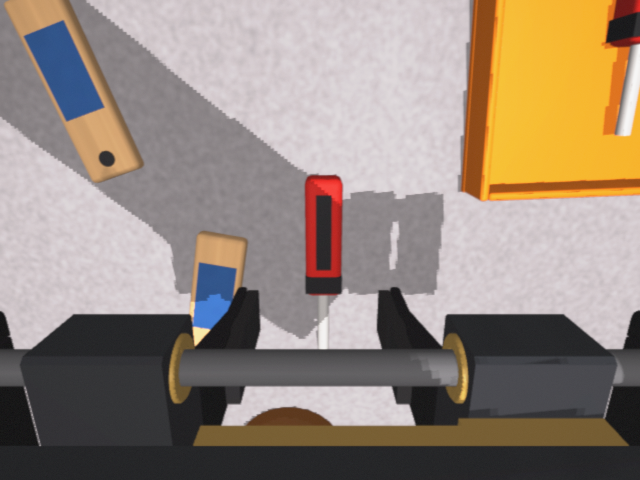

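```bash
python3 -m pendant '[{"translation":[-0.1,0.3,-2],"angular":[0,0,0],"hand":0},{"translation":[0,0,-2.5],"angular":[0,0,0],"hand":0},{"translation":[0,0,-2.5],"angular":[0,0,0],"hand":0},{"translation":[0,0,-2],"angular":[0,0,0],"hand":0},{"translation":[0,0,-1],"angular":[0,0,0],"hand":0},{"translation":[0,0,-0.5],"angular":[0,0,0],"hand":0},{"translation":[0,0,0],"angular":[0,0,0],"hand":-1},{"translation":[0,0,0],"angular":[0,0,0],"hand":-1},{"translation":[0,0,0],"angular":[0,0,0],"hand":-1},{"translation":[0,0,0],"angular":[0,0,0],"hand":-1},{"translation":[0,0,0],"angular":[0,0,0],"hand":-1},{"translation":[0,0,0],"angular":[0,0,0],"hand":-1}]' 20
```

```text
time: 36.8
ee_pos: [0.5866, 0.2432, 0.0304]
eef_rot: [0.04, 0.706, -0.039, 0.706]
ft_force: [-0.5, 0.1, 6.3]
width: 0.0241
```

```bash
python3 -m pendant '[{"translation":[0,0,1.5],"angular":[0,0,0],"hand":-1},{"translation":[0,0,3],"angular":[0,0,0],"hand":-1},{"translation":[0,0,4],"angular":[0,0,0],"hand":-1},{"translation":[-1.3,1.4,1.5],"angular":[0,0,0.2],"hand":-1},{"translation":[-1.7,1.8,0],"angular":[0,0,0.2],"hand":-1},{"translation":[-1.7,1.8,0],"angular":[0,0,0.2],"hand":-1},{"translation":[-1.7,1.8,0],"angular":[0,0,0.2],"hand":-1},{"translation":[-1.7,1.8,0],"angular":[0,0,0.2],"hand":-1},{"translation":[-1.7,1.8,0],"angular":[0,0,0.2],"hand":-1},{"translation":[-1.7,1.8,0],"angular":[0,0,0.4],"hand":-1},{"translation":[-1.3,1.3,0],"angular":[0,0,0.4],"hand":-1},{"translation":[-0.9,0.8,0],"angular":[0,0,0],"hand":-1},{"translation":[0,0,0],"angular":[0,0,0],"hand":-1},{"translation":[0,0,-3],"angular":[0,0,0],"hand":-1},{"translation":[0,0,-2],"angular":[0,0,0],"hand":-1},{"translation":[0,0,0],"angular":[0,0,0],"hand":-1},{"translation":[0,0,0],"angular":[0,0,0],"hand":-1}]' 20
python3 - <<'E'
from h import *
s,T=st();print(np.degrees(np.arctan2(T[1,1],T[0,1])))
save('wrist','w18.png')
E
```

```text
time: 38.5
ee_pos: [0.4498, 0.3854, 0.0798]
eef_rot: [0.027, 0.707, -0.028, 0.706]
ft_force: [-0.2, -0.2, -1.1]
width: 0.0237
t 38.5 p [0.4498 0.3854 0.0798] x [-0. -0. -1.] y [ 0.078  0.997 -0.   ] F [-0.2 -0.2 -1.1] w 0.0237
85.54603566214955
```

View pics/w18.png

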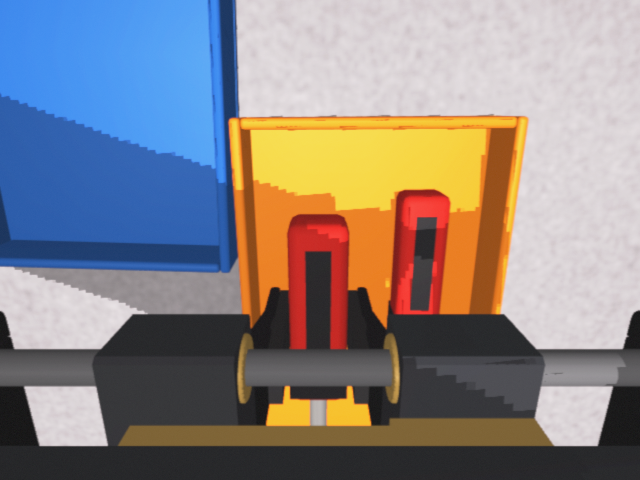

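```bash
python3 -m pendant '[{"translation":[0,0,-2],"angular":[0,0,0],"hand":-1},{"translation":[0,0,-1.5],"angular":[0,0,0],"hand":-1},{"translation":[0,0,-0.8],"angular":[0,0,0],"hand":-1},{"translation":[0,0,0],"angular":[0,0,0],"hand":-1},{"translation":[0,0,0],"angular":[0,0,0],"hand":-1}]' 20
```

```text
time: 39.05
ee_pos: [0.4492, 0.3862, 0.0369]
eef_rot: [0.027, 0.707, -0.027, 0.707]
ft_force: [-0.3, 0.2, -0.6]
width: 0.0234
```

```bash
python3 -m pendant '[{"translation":[0,0,-0.15],"angular":[0,0,0],"hand":-1},{"translation":[0,0,0],"angular":[0,0,0],"hand":-0.15},{"translation":[0,0,0],"angular":[0,0,0],"hand":-0.15},{"translation":[0,0,0],"angular":[0,0,0],"hand":-0.15},{"translation":[0,0,0],"angular":[0,0,0],"hand":-0.15},{"translation":[0,0,1],"angular":[0,0,0],"hand":-0.15},{"translation":[0,0,2],"angular":[0,0,0],"hand":-0.15},{"translation":[0,0,3],"angular":[0,0,0],"hand":0.3},{"translation":[0,0,4],"angular":[0,0,0],"hand":0.3},{"translation":[0,0,0],"angular":[0,0,0],"hand":0.3}]' 20
python3 - <<'E'
from h import *
st();save('wrist','w19.png')
E
python3 -m pendant '[{"translation":[0.2,-2.5,0],"angular":[0,0,1.4],"hand":0.3},{"translation":[0.2,-2.5,0],"angular":[0,0,1.4],"hand":0.3},{"translation":[0.2,-2.5,0],"angular":[0,0,1.4],"hand":0.3},{"translation":[0.2,-2.5,0],"angular":[0,0,1.4],"hand":0.3},{"translation":[0.2,-2.5,0],"angular":[0,0,1.4],"hand":0.3},{"translation":[0.2,-2.5,0],"angular":[0,0,1.4],"hand":0.3},{"translation":[0.2,-2.5,0],"angular":[0,0,1.4],"hand":0.3},{"translation":[0.2,-2.5,0],"angular":[0,0,1.4],"hand":0.3},{"translation":[0.2,-2.5,0],"angular":[0,0,1.4],"hand":0.3},{"translation":[0.3,-2.5,0],"angular":[0,0,1.4],"hand":0.3},{"translation":[0.3,-2.0,0],"angular":[0,0,1.4],"hand":0.3},{"translation":[0.2,-1.2,0],"angular":[0,0,1.2],"hand":0.3},{"translation":[0,0,0],"angular":[0,0,0],"hand":0.3},{"translation":[0,0,0],"angular":[0,0,0],"hand":0.3}]' 20
python3 - <<'E'
from h import *
s,T=st();print(np.degrees(np.arctan2(T[1,1],T[0,1])),s['joint_positions'].round(2))
save('wrist','w20.png')
print(proj('wrist',[[.4748,.1037,.012]]))
E
```

```text
time: 40.05
ee_pos: [0.4506, 0.3884, 0.1409]
eef_rot: [0.029, 0.704, -0.025, 0.709]
ft_force: [-0.2, 1.0, -0.5]
width: 0.0523
t 40.05 p [0.4506 0.3884 0.1409] x [ 0.006  0.005 -1.   ] y [0.076 0.997 0.006] F [-0.2  1.  -0.5] w 0.0523
time: 41.5
ee_pos: [0.4747, 0.1043, 0.1347]
eef_rot: [-0.075, 0.703, 0.075, 0.703]
ft_force: [0.7, -0.2, -0.0]
width: 0.0563
t 41.5 p [0.4747 0.1043 0.1347] x [-0.001  0.    -1.   ] y [-0.211  0.978  0.   ] F [ 0.7 -0.2 -0. ] w 0.0563
102.17572103710681 [ 0.56  0.25 -0.96  1.92  0.23  1.09  1.3 ]
[[239.61638405 315.62287355]]
```

View pics/w19.png

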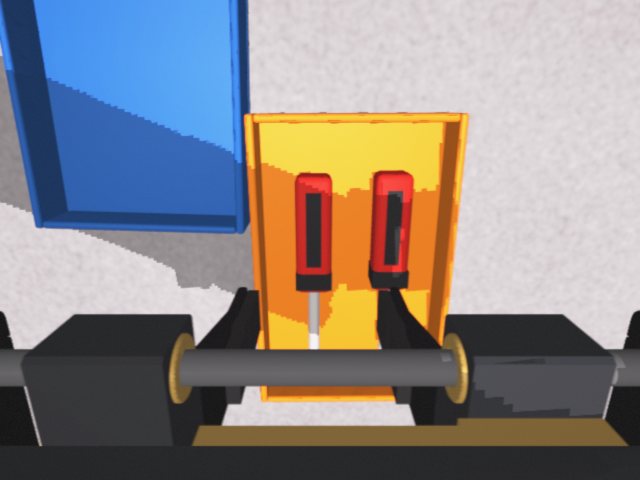

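View pics/w20.png

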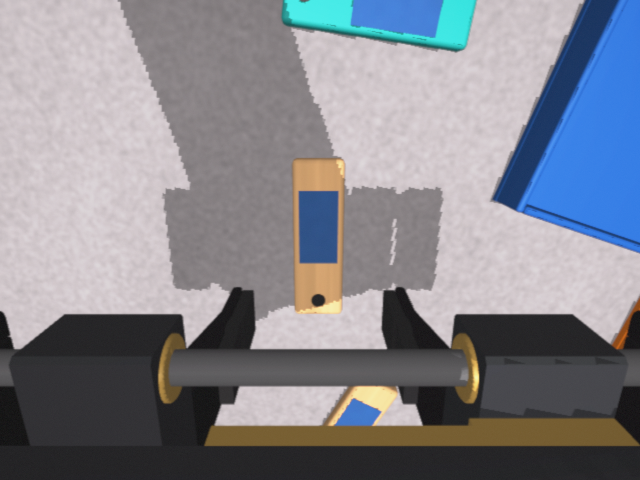

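```bash
python3 -m pendant '[{"translation":[0,0,-2.5],"angular":[0,0,0],"hand":0.3},{"translation":[0,0,-3],"angular":[0,0,0],"hand":0.3},{"translation":[0,0,-2.5],"angular":[0,0,0],"hand":0.3},{"translation":[0,0,-1.6],"angular":[0,0,0],"hand":0.3},{"translation":[0,0,-0.8],"angular":[0,0,0],"hand":0.3},{"translation":[0,0,-0.25],"angular":[0,0,0],"hand":0.3},{"translation":[0,0,0],"angular":[0,0,0],"hand":-1},{"translation":[0,0,0],"angular":[0,0,0],"hand":-1},{"translation":[0,0,0],"angular":[0,0,0],"hand":-1},{"translation":[0,0,0],"angular":[0,0,0],"hand":-1},{"translation":[0,0,0],"angular":[0,0,0],"hand":-1},{"translation":[0,0,0],"angular":[0,0,0],"hand":-1}]' 20
```

```text
time: 42.75
ee_pos: [0.4755, 0.1039, 0.029]
eef_rot: [-0.075, 0.703, 0.075, 0.703]
ft_force: [-1.2, -1.3, 7.4]
width: 0.0334
```

```bash
python3 -m pendant '[{"translation":[0,0,1.5],"angular":[0,0,0],"hand":-1},{"translation":[0,0,3],"angular":[0,0,0],"hand":-1},{"translation":[0,0,4],"angular":[0,0,0],"hand":-1},{"translation":[-1.2,2,1],"angular":[0,0,-1.7],"hand":-1},{"translation":[-1.3,2.2,0],"angular":[0,0,-2],"hand":-1},{"translation":[-1.3,2.2,0],"angular":[0,0,-2],"hand":-1},{"translation":[-1.3,2.2,0],"angular":[0,0,-2],"hand":-1},{"translation":[-1.3,2.2,0],"angular":[0,0,-2],"hand":-1},{"translation":[-1.3,2.2,0],"angular":[0,0,-2],"hand":-1},{"translation":[-1.3,2.2,0],"angular":[0,0,-2],"hand":-1},{"translation":[-1.3,2.2,0],"angular":[0,0,-2],"hand":-1},{"translation":[-1.2,2.2,0],"angular":[0,0,-2],"hand":-1},{"translation":[-0.7,1.2,0],"angular":[0,0,0],"hand":-1},{"translation":[0,0,0],"angular":[0,0,0],"hand":-1},{"translation":[0,0,-3],"angular":[0,0,0],"hand":-1},{"translation":[0,0,-1],"angular":[0,0,0],"hand":-1},{"translation":[0,0,0],"angular":[0,0,0],"hand":-1},{"translation":[0,0,0],"angular":[0,0,0],"hand":-1}]' 20
python3 - <<'E'
from h import *
s,T=st();print(np.degrees(np.arctan2(T[1,1],T[0,1])),s['joint_positions'].round(2))
save('wrist','w21.png')
E
```

```text
time: 44.55
ee_pos: [0.3534, 0.3118, 0.0841]
eef_rot: [0.034, 0.706, -0.034, 0.706]
ft_force: [0.3, 0.2, -0.6]
width: 0.0337
t 44.55 p [0.3534 0.3118 0.0841] x [-0.  0. -1.] y [0.096 0.995 0.   ] F [ 0.3  0.2 -0.6] w 0.0337
84.49619581302187 [ 0.09  0.32 -1.01  2.    0.32  1.    0.4 ]
```

View pics/w21.png

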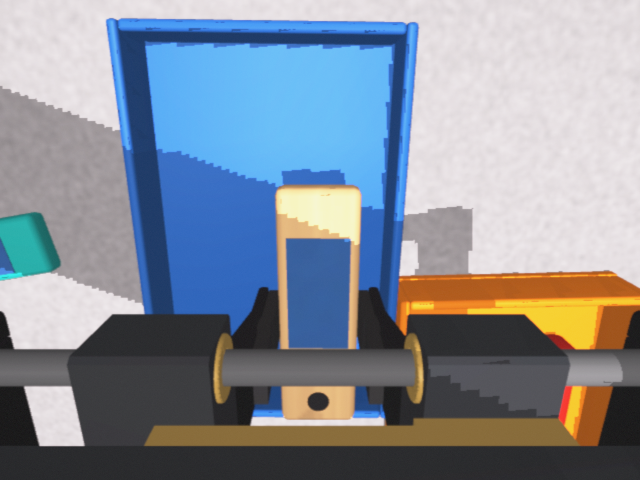

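Run:
```python
from h import *
a,b=plane('wrist',(22,109),.035),plane('wrist',(26,416),.035)
v=(b-a)[:2]/np.linalg.norm((b-a)[:2]);u=np.array([v[1],-v[0]]);print(a,b,np.linalg.norm(a-b),np.degrees(np.arctan2(u[1],u[0])))
c=((a+b)/2)[:2]+.1*u;p=np.array([.3534,.3118])-c;print(c,'tag u,v',p@u,p@v)
```

```text
[0.22774341 0.23822937 0.035     ] [0.24153543 0.3645488  0.035     ] 0.12707013301194006 -6.231082337452495
[0.33404864 0.29053522] tag u,v 0.016928985284473827 0.023239520096032563
```

Good: the tag lies 17 mm / 23 mm from the centre, which is within the tray. Lowering from .0841 to about .0345.

```bash
python3 -m pendant '[{"translation":[0,0,-2],"angular":[0,0,0],"hand":-1},{"translation":[0,0,-2],"angular":[0,0,0],"hand":-1},{"translation":[0,0,-0.7],"angular":[0,0,0],"hand":-1},{"translation":[0,0,0],"angular":[0,0,0],"hand":-1},{"translation":[0,0,-0.25],"angular":[0,0,0],"hand":-1},{"translation":[0,0,0],"angular":[0,0,0],"hand":-1}]' 20
python3 -m pendant '[{"translation":[0,0,0],"angular":[0,0,0],"hand":0.05},{"translation":[0,0,0],"angular":[0,0,0],"hand":0.05},{"translation":[0,0,0],"angular":[0,0,0],"hand":0.05},{"translation":[0,0,0],"angular":[0,0,0],"hand":0.05},{"translation":[0,0,1],"angular":[0,0,0],"hand":0.05},{"translation":[0,0,2],"angular":[0,0,0],"hand":0.05},{"translation":[0,0,3],"angular":[0,0,0],"hand":0.3},{"translation":[0,0,4],"angular":[0,0,0],"hand":0.3},{"translation":[0,0,0],"angular":[0,0,0],"hand":0.3}]' 20
python3 - <<'E'
from h import *
st();save('wrist','w22.png')
E
```

```text
time: 45.2
ee_pos: [0.3535, 0.3123, 0.0347]
eef_rot: [0.034, 0.706, -0.034, 0.707]
ft_force: [0.1, 0.5, -0.1]
width: 0.034
time: 46.1
ee_pos: [0.3546, 0.3141, 0.1388]
eef_rot: [0.035, 0.704, -0.032, 0.708]
ft_force: [1.4, 0.1, 0.2]
width: 0.0551
t 46.1 p [0.3546 0.3141 0.1388] x [ 0.006  0.004 -1.   ] y [0.095 0.995 0.004] F [1.4 0.1 0.2] w 0.0551
```

View pics/w22.png

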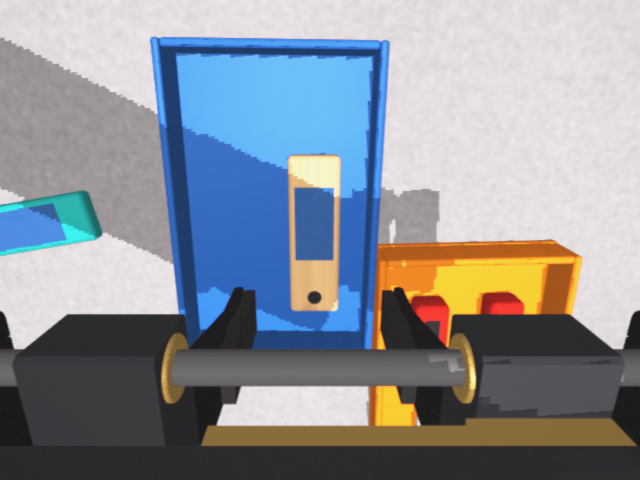

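```bash
python3 -m pendant '[{"translation":[2.3,-1.3,0],"angular":[0,0,-1],"hand":0.3},{"translation":[2.3,-1.3,0],"angular":[0,0,-1],"hand":0.3},{"translation":[2.3,-1.3,0],"angular":[0,0,-1],"hand":0.3},{"translation":[2.3,-1.3,0],"angular":[0,0,-1],"hand":0.3},{"translation":[2.3,-1.3,0],"angular":[0,0,-1],"hand":0.3},{"translation":[2.3,-1.3,0],"angular":[0,0,-1],"hand":0.3},{"translation":[2.3,-1.3,0],"angular":[0,0,-1],"hand":0.3},{"translation":[2.3,-1.3,0],"angular":[0,0,-1],"hand":0.3},{"translation":[2.3,-1.3,0],"angular":[0,0,-1],"hand":0.3},{"translation":[2.3,-1.3,0],"angular":[0,0,-1],"hand":0.3},{"translation":[2.3,-1.3,0],"angular":[0,0,-1],"hand":0.3},{"translation":[2.2,-1.3,0],"angular":[0,0,-0.4],"hand":0.3},{"translation":[0,0,0],"angular":[0,0,0],"hand":0.3},{"translation":[0,0,0],"angular":[0,0,0],"hand":0.3}]' 20
python3 - <<'E'
from h import *
s,T=st();print(np.degrees(np.arctan2(T[1,1],T[0,1])),s['joint_positions'].round(2))
save('wrist','w23.png')
print(proj('wrist',[[.6285,.1586,.012],s['ee_pos']*[1,1,0]+[0,0,.012]]))
E
```

```text
time: 47.55
ee_pos: [0.6285, 0.1544, 0.1324]
eef_rot: [0.104, 0.7, -0.105, 0.699]
ft_force: [-0.6, 1.4, -0.3]
width: 0.0563
t 47.55 p [0.6285 0.1544 0.1324] x [-0.002 -0.    -1.   ] y [ 0.293  0.956 -0.001] F [-0.6  1.4 -0.3] w 0.0563
72.98846221607525 [ 0.26  0.59 -0.79  1.5   0.43  1.24  0.68]
[[241.11414421 321.51946069]
 [242.85840562 315.5583925 ]]
```

View pics/w23.png

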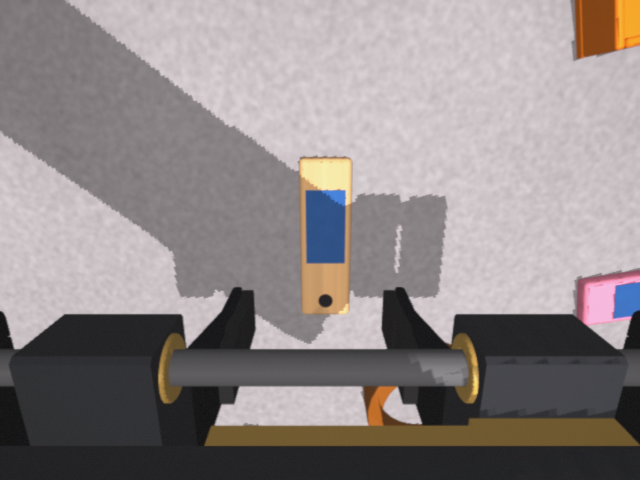

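```bash
python3 -m pendant '[{"translation":[-0.1,0.75,-1.5],"angular":[0,0,0],"hand":0.3},{"translation":[0,0,-3],"angular":[0,0,0],"hand":0.3},{"translation":[0,0,-3],"angular":[0,0,0],"hand":0.3},{"translation":[0,0,-1.8],"angular":[0,0,0],"hand":0.3},{"translation":[0,0,-0.8],"angular":[0,0,0],"hand":0.3},{"translation":[0,0,-0.3],"angular":[0,0,0],"hand":0.3},{"translation":[0,0,0],"angular":[0,0,0],"hand":-1},{"translation":[0,0,0],"angular":[0,0,0],"hand":-1},{"translation":[0,0,0],"angular":[0,0,0],"hand":-1},{"translation":[0,0,0],"angular":[0,0,0],"hand":-1},{"translation":[0,0,0],"angular":[0,0,0],"hand":-1},{"translation":[0,0,0],"angular":[0,0,0],"hand":-1}]' 20
```

```text
time: 48.8
ee_pos: [0.6276, 0.1634, 0.0308]
eef_rot: [0.104, 0.699, -0.104, 0.7]
ft_force: [-0.8, -2.3, 6.2]
width: 0.0339
```

```bash
python3 -m pendant '[{"translation":[0,0,1.5],"angular":[0,0,0],"hand":-1},{"translation":[0,0,3],"angular":[0,0,0],"hand":-1},{"translation":[0,0,4],"angular":[0,0,0],"hand":-1},{"translation":[-2,0.7,0.5],"angular":[0,0,1],"hand":-1},{"translation":[-2.5,0.9,0],"angular":[0,0,1],"hand":-1},{"translation":[-2.5,0.9,0],"angular":[0,0,1],"hand":-1},{"translation":[-2.5,0.9,0],"angular":[0,0,1],"hand":-1},{"translation":[-2.5,0.9,0],"angular":[0,0,1],"hand":-1},{"translation":[-2.5,0.9,0],"angular":[0,0,1],"hand":-1},{"translation":[-2.5,0.9,0],"angular":[0,0,1],"hand":-1},{"translation":[-2.5,0.9,0],"angular":[0,0,1],"hand":-1},{"translation":[-2.5,0.9,0],"angular":[0,0,1],"hand":-1},{"translation":[-2.5,0.9,0],"angular":[0,0,1],"hand":-1},{"translation":[-2.5,0.9,0],"angular":[0,0,1],"hand":-1},{"translation":[-0.9,0.3,0],"angular":[0,0,0.5],"hand":-1},{"translation":[0,0,-3],"angular":[0,0,0],"hand":-1},{"translation":[0,0,-1.5],"angular":[0,0,0],"hand":-1},{"translation":[0,0,0],"angular":[0,0,0],"hand":-1},{"translation":[0,0,0],"angular":[0,0,0],"hand":-1}]' 20
python3 - <<'E'
from h import *
s,T=st();print(np.degrees(np.arctan2(T[1,1],T[0,1])),s['joint_positions'].round(2))
save('wrist','w24.png')
E
```

```text
time: 50.7
ee_pos: [0.3484, 0.2638, 0.0756]
eef_rot: [0.033, 0.706, -0.033, 0.706]
ft_force: [-0.2, 0.7, -0.0]
width: 0.0334
t 50.7 p [0.3484 0.2638 0.0756] x [-0.     0.001 -1.   ] y [0.094 0.996 0.001] F [-0.2  0.7 -0. ] w 0.0334
84.62538017836447 [ 0.23  0.25 -1.05  2.08  0.27  0.95  0.52]
```

View pics/w24.png

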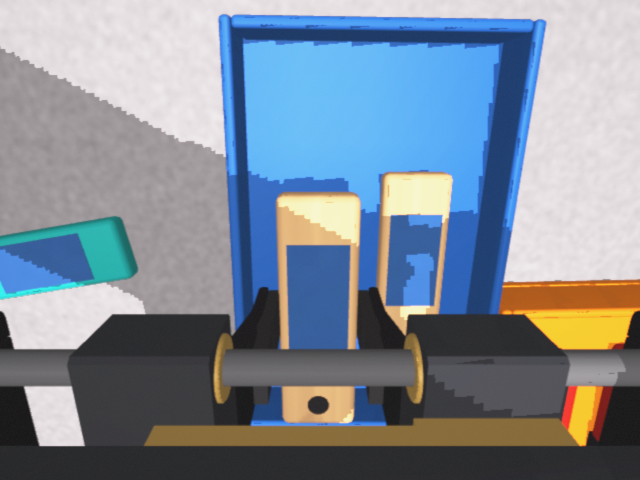

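```bash
python3 -m pendant '[{"translation":[0,0,-1.5],"angular":[0,0,0],"hand":-1},{"translation":[0,0,-1.2],"angular":[0,0,0],"hand":-1},{"translation":[0,0,-0.7],"angular":[0,0,0],"hand":-1},{"translation":[0,0,0],"angular":[0,0,0],"hand":-1},{"translation":[0,0,0],"angular":[0,0,0],"hand":-1}]' 20
```

```text
time: 51.25
ee_pos: [0.3481, 0.2637, 0.0412]
eef_rot: [0.033, 0.706, -0.033, 0.706]
ft_force: [-0.3, -0.4, -0.7]
width: 0.0336
```

```bash
python3 -m pendant '[{"translation":[0,0,-0.2],"angular":[0,0,0],"hand":-1},{"translation":[0,0,0],"angular":[0,0,0],"hand":-0.05},{"translation":[0,0,0],"angular":[0,0,0],"hand":-0.05},{"translation":[0,0,0],"angular":[0,0,0],"hand":-0.05},{"translation":[0,0,0],"angular":[0,0,0],"hand":-0.05},{"translation":[0,0,1],"angular":[0,0,0],"hand":-0.05},{"translation":[0,0,2],"angular":[0,0,0],"hand":-0.05},{"translation":[0,0,3],"angular":[0,0,0],"hand":0.3},{"translation":[0,0,4],"angular":[0,0,0],"hand":0.3},{"translation":[0,0,0],"angular":[0,0,0],"hand":0.3}]' 20
python3 - <<'E'
from h import *
s,T=st();print(s['joint_positions'].round(2));save('wrist','w25.png');save('top','t25.png');save('side','s25.png')
E
```

```text
time: 52.25
ee_pos: [0.3498, 0.2654, 0.1436]
eef_rot: [0.034, 0.704, -0.032, 0.709]
ft_force: [0.0, -0.2, -0.2]
width: 0.0539
t 52.25 p [0.3498 0.2654 0.1436] x [ 0.006  0.002 -1.   ] y [0.093 0.996 0.003] F [ 0.  -0.2 -0.2] w 0.0539
[ 0.34  0.11 -1.12  2.02  0.12  1.07  0.65]
```

View pics/w25.png

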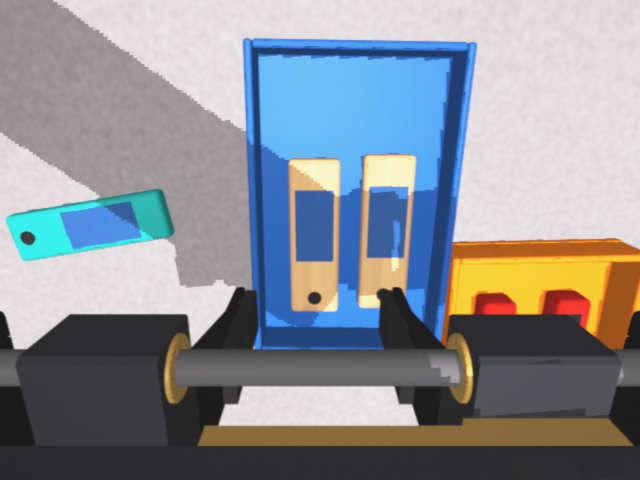

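View pics/s25.png

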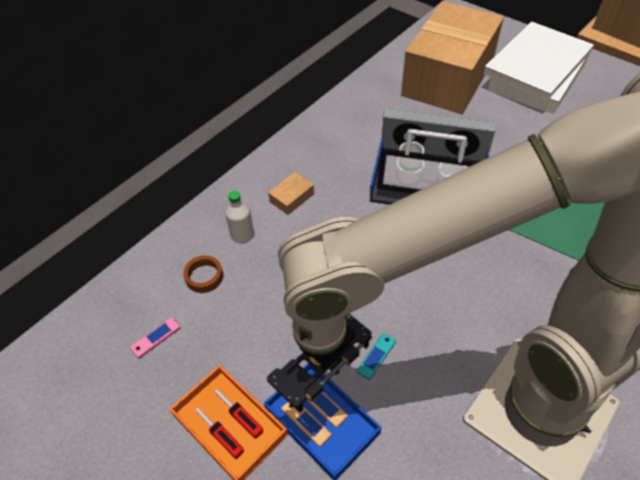

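View pics/t25.png

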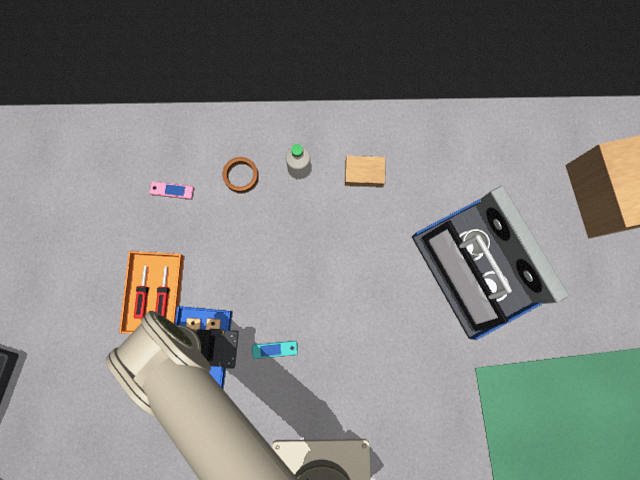

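Run:
```python
from h import *
xd=np.array([.4462,-.895,0]);yd=np.array([.895,.4462,0])
out=[]
for f,cam,(r0,r1,c0,c1) in(('t25.png','top',(180,345,405,570)),('s25.png','side',(100,220,360,500))):
    im=cv2.imread('pics/'+f)[r0:r1,c0:c1];k=400/im.shape[1];im=cv2.resize(im,(400,int(im.shape[0]*k)),interpolation=2)
    for a,col in((25,(0,0,255)),(21,(0,255,255))):
        h0=np.array([.4835,-.3215,.04]);a=np.radians(a)
        p=h0+.16*(np.sin(a)*xd+np.cos(a)*np.array([0,0,1]))
        q=proj(cam,[p-.065*yd,p+.065*yd])
        q=[(int((b-c0)*k),int((a_-r0)*k)) for a_,b in q];cv2.line(im,q[0],q[1],col,1)
    out.append(cv2.copyMakeBorder(im,0,400-im.shape[0],0,0,0))
cv2.imwrite('pics/z25.png',cv2.hconcat(out))
```

```text
(no output)
```

View pics/z25.png

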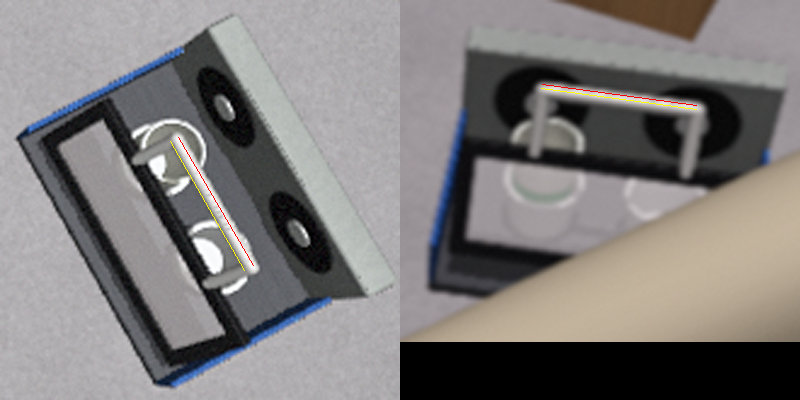

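```bash
python3 -m pendant '[{"translation":[0,0,2],"angular":[0,0,0],"hand":0.3},{"translation":[0,0,2],"angular":[0,0,0],"hand":0.3},{"translation":[0,0,0],"angular":[0,0,0],"hand":0.3},{"translation":[0,0,0],"angular":[0,0,0],"hand":0.3},{"translation":[0,0,0],"angular":[0,0,0],"hand":0.3}]' && python3 -c "
from bench import r
print(r.close_job())"
```

```text
time: 52.9
ee_pos: [0.3475, 0.263, 0.1778]
eef_rot: [0.033, 0.707, -0.033, 0.706]
ft_force: [0.5, 0.6, 0.2]
width: 0.0568
the job is handed in; nothing more can be done
None
```

The bench is put away and the job is handed in at about 53 s; the hand-in reports no verdict.

- **Guard:** I pulled it open to its stop. After the cup was in, I pushed it back up until it hit the closed stop at about 25 N. In the last top and side pictures the handle lies on the line calculated for fully shut. The handle started about 12 mm short of where it ended, so the guard may not have been quite shut to begin with.
- **Cup:** Only one cup was there. It stands upright and fully home in the nest at about x 0.571, y -0.370 m. Its rim matched a height of 110 mm in both the side and wrist pictures.
- **Drivers and tags:** Both red drivers lie in the orange tray and both wooden tags in the blue tray. One driver had been knocked aside mid-run, so I measured it again before picking it up. The second tag was let go about 5 mm above the tray floor, to keep the fingers clear of the first tag, and it landed flat.
- **Left alone:** I never touched the bottle, tape roll, cardboard box or the pink and turquoise look-alikes. They look unmoved in the final pictures.

The gripper was empty and clear of everything at the end. No check failed. The only mismatch was up to about 1 cm between early estimates of the handle and orange tray positions, which wrist-camera views settled.

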